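# Charge a mill jar through a gated ball feeder

## Robot

A 6-joint arm with a two-finger parallel gripper is mounted at the origin on a cart in front of the work surface, level with it; the furniture and walls round the work are solid. World frame = base frame: x ahead of the robot, y to its left, z up, the work surface at z = 0. Lengths are in mm, angles in rad, forces in N, time in s.
With the tool pointing down it reaches from about 275 to 1000 mm from the base axis. Payload 8.4 kg.
Tool frame: the origin (TCP) lies at the very end of the fingers, on their centre line; the grasp point (between the pads) lies behind it (r.grip_point_offset is the x of the grasp point in the tool frame, in mm); x points along the fingers, z is the direction in which the jaws open and shut, and the axes are right-handed (so a half turn about x gives the same grasp; the last joint's range is limited). The gripper opens to 85 mm and grips with 20 to 120 N. Pads are 22 mm wide; open, the fingers measure 114 mm over their backs; the gripper's body (76 mm by 85 mm) begins 54 mm behind the grasp point. The pads swing forward as they close: fully open they stand 13 mm farther back than shut.
Start: joints at [1.239, 0.353, 1.633, -0, 1.155, -0.002], TCP at [202.407, 591.32, 198.381] pointing down, gripper open.
Joint ranges: [-2.63, 2.63], [-0.92, 2.1], [0.06, 2.66], [-1.3, 4.44], [0, 2.69], [-3.02, 3.02]. Speed limits (rad/s): [2.22, 2.22, 2.79, 3.14, 3.14, 3.14].

## Interface

Orientations are given as [roll, pitch, yaw] about the fixed x, y, z axes, in that order (R = Rz(yaw) Ry(pitch) Rx(roll)).
In Python, from rig import r, vision, order gives the robot as it stands. The module is installed in compiled form; this text tells all that it offers.
- The arm moves only by the tool step_arm, never from a script. Its argument "rows" is a list of rows, each a list of 7 numbers: the shift along the world's x, y, z in mm, then the turn, a rotation vector about the world's x, y, z in rad, then the finger opening in mm, from 0 to 85.4. A call has exactly 8 rows; each row is the pose to reach, as a shift and turn from the pose measured when the call began; what a row does not reach only later rows make up. A row lasts 1/8 s, in which the tool goes at most 62.5 mm and 10.7 degrees, less where a joint would pass 70% of its speed; a pose out of reach is approached as far as the arm can. A call with a gripper value outside its range is refused whole. The fingers move at their own pace and stop on an object; "force" is the grip in N (left out, the last holds). Time passes only in rows, so rows that repeat a pose let the fingers close, or fill a call up. It gives the time, the measured TCP pose, the force and the opening at its end, in the units of the state.
- r.sense(): the state, without advancing time (a new reading comes with each control period).
- vision.grab_frame(name): name is "scene" or "top"; returns (picture, depth): 480x640x3 uint8, red, green, blue; 480x640 float32, mm along the optical axis (not along the pixel's ray), 0 where there is no reading.
- vision.camera_info(name): a dict with "K" (3x3 intrinsics, pixels), "distortion" ([k1, k2, p1, p2, k3] as OpenCV has them; the pictures are not rectified), "origin" and "attitude" of the camera in the world. Camera axes: x right, y down, z forward; pixel columns grow to the right and rows downward; lengths in mm; the calibration is good to about 2 mm. A picture is of the moment at which its call begins. camera_info takes no time and is no camera call.
- order.sign_off(): hands the job in, once; it reports no verdict.
The state is a dict: "clock": time; "qpos": joint angles; "qvel": joint speeds; "joint_efforts": joint torques, N m; "eef_pos": TCP position; "tcp_rot": TCP orientation; "contact_force": force on the tool from outside, world axes, zero at the start; "wrist_torque": the same for the moment, N m; "opening": opening from 0.0 (shut) to 1.0 (fully open).
Only numpy, scipy, OpenCV 4.12 (cv2) and the standard library are available. Lean on these libraries where they do the work, as an engineer would, in place of code of your own. Each camera call takes 0.05 s, during which the arm holds its last target.

## Task

Charge the mill jar with the four grinding balls: first tip the feeder's tray by its bar so that all four balls roll into the chute behind the closed gate, and set the tray back down. Then push the lock button fully down, draw the spring-loaded gate arm out by its upright grip until its pointer stands level with the set clamp on the scale rail, and finish still holding it there, with all the balls run down into the jar. Leave the set clamp and the things standing around alone.

Things in the scene. Friction and masses are not known exactly. Their poses are not given: they have to be found in the camera images.
- feeder: Fixed bench feeder on a grey base plate, 124 x 315 mm. Origin: under the plate's centre; x away from the robot, z up; balls run along -y. Chute in the middle: 56 mm wide inside, 25 degrees, wall tops z 165 mm at the tray end, 120 at the gate (y -55 mm); jar at the -y end. Gate housing on its robot side (x -99 to -31, y -66 to -44, top z 128 mm): lock button on top, gate arm out of its -x end.
- tray_bar (a point): Middle of the round steel bar behind the tipping tray: 10 mm thick, 70 mm long, along the feeder's x; the middle 55 mm is free to grip, 35 mm clear of the tray's rear wall. Tray down: at feeder (0, 162, 140) mm. It swings up and over towards the feeder's -y, and may turn in the grip.
- tray (a joint): Tilt of the sheet-metal tray (52 x 85 mm, walls 30 mm, open to the chute), rad: 0 down on its rest (floor falls 6 degrees away from the chute), grows as the bar is lifted, to 1.3; by 0.9 all balls roll out. Hinge axis along the feeder's x through feeder y 35, z 125 mm; the bar is 128 mm from it. Lifting takes about 3 N; let go, it falls back down.
- lock_top (a point): Centre of the top of the lock button: a black round button, 20 mm across, on top of the gate housing, standing 18 mm above it when up. Pushed straight down, 7 mm of travel, about 4 to 5 N all the way, then a hard stop; it stays down when let go. While it is up the gate arm is barred.
- lock (a joint): Travel of the lock button (m): 0 up (arm locked), 0.007 fully down (arm released from about 0.005).
- gate_arm: Telescoping gate arm: gate blade, rod and upright grip in one piece, sliding out along the feeder's -x (towards the robot), up to 80 mm. Origin: on the rod's axis, in the chute's middle when shut. A spring pulls it shut with 3 N when shut and 6 N at 65 mm, so it closes if let go. 50 mm out, the chute is open for all the balls.
- grip_knob (a point): Centre of the gate arm's upright black grip: a vertical cylinder, 20 mm across; the black part reaches from 22 mm below this point to 21 mm above it. It stands 22 mm (axis) beyond the housing's end when shut, and its lower end is just above the housing's top. It can be gripped from above in any direction.
- pointer (a point): Tip of the thin pointer on the gate arm beside the foot of the grip, at the same feeder x as the grip's axis; it runs along the edge of the scale rail.
- clamp_mark (a point): The set clamp's centre line (thin steel line on a small black clamp, 10 x 22 x 12 mm, with a steel screw), at its pointer-side edge. It sits by friction on the scale rail (steel, black tick every 10 mm) on the arm's +y side. The pointer must come level with it along the feeder's x, 52 to 68 mm of arm travel.
- jar_floor (a point): Centre of the inner floor of the round steel mill jar fixed to the base plate under the chute's outlet: 82 mm inside diameter, 50 mm deep.
- ball_1_center (a point): Centre of a polished steel grinding ball, 22 mm across, 44 g; at first in the tray.
- ball_2_center (a point): Centre of a polished steel grinding ball, 22 mm across, 44 g; at first in the tray.
- ball_3_center (a point): Centre of a polished steel grinding ball, 22 mm across, 44 g; at first in the tray.
- ball_4_center (a point): Centre of a polished steel grinding ball, 22 mm across, 44 g; at first in the tray.
- timer: Bystander: a white kitchen-style timer, 62 x 66 x 19 mm, lying on the worktop to the left; origin under its centre.
- powder_jar: Bystander: a white jar with a red lid, 65 mm across, 80 mm tall, to the left; origin under its centre.
- amber_bottle: Bystander: a brown bottle with a black cap, 62 mm across, 126 mm tall, to the right; origin under its centre.

How it is judged:
By the outcome, as a careful person would: the job done as asked, in the order asked, and still so for the second after the job is handed in, while the arm keeps its last pose, push and grip.
It also fails if it takes over 58 s, if anything falls off the work surface, if the arm or the gripper's body presses on something with over 40 N, if the wrist force passes 120 N, or if a joint passes its speed limit or range.

## Working session

There is one attempt and no reset: what is moved stays moved. The work goes in short steps, Python scripts to look and compute and a tool call to move; the robot and the scene stay as the last step left them, time stands still between calls to the robot, and variables do not carry over. Pictures are saved under pics/ and viewed, and the job is handed in when it is done.

Besides the shell and the picture viewer there is one more tool, called after "Request:" as name(argument=value, ...), one argument or row to a line, values as JSON. step_arm: Moves the arm, as the interface text tells. Its arguments: {"type":"object","properties":{"rows":{"type":"array"},"force":{"type":"number"}},"required":["rows"]}

```bash
mkdir -p pics; ls; python3 - <<'E'
from rig import r, vision, order
import cv2, numpy as np
print(r.sense()); print(r.grip_point_offset)
for n in ("scene","top"):
    im,d=vision.grab_frame(n); cv2.imwrite(f"pics/{n}0.png",im[:,:,::-1]); np.save(f"{n}0.npy",d)
    print(n,vision.camera_info(n))
E
```

```text
pics
{'clock': 0.0, 'qpos': array([ 1.23862919e+00,  3.53625539e-01,  1.63412648e+00, -7.88752038e-06,
        1.15521097e+00, -2.39512635e-03]), 'qvel': array([ 1.71753118e-03, -1.28986715e-04,  3.57706356e-05,  1.35737374e-03,
       -1.53789420e-04, -6.16767122e-04]), 'joint_efforts': array([-2.45624142e-03, -6.05246258e+01, -3.42067981e+01, -3.14418203e-04,
        9.27915884e-03,  5.13361556e-06]), 'eef_pos': array([202.22251161, 590.83206506, 197.67911386]), 'tcp_rot': array([-3.13872504,  1.56942598, -1.89769753]), 'contact_force': array([-0.71596222, -0.96122547,  0.15616673]), 'wrist_torque': array([-0.06305892,  0.05389094, -0.01294946]), 'opening': 0.995678459775805}
-18.700000000000003
scene {'K': array([[445.90892403,   0.        , 314.37170469],
       [  0.        , 445.90892403, 236.13493409],
       [  0.        ,   0.        ,   1.        ]]), 'distortion': array([-0.03855199,  0.        ,  0.        ,  0.        ,  0.        ]), 'origin': array([238.24364594, 564.47694117, 801.55280329]), 'attitude': array([-2.37819355, -0.00532678, -2.59693639])}
top {'K': array([[528.24216239,   0.        , 316.32161853],
       [  0.        , 528.24216239, 234.42895161],
       [  0.        ,   0.        ,   1.        ]]), 'distortion': array([-0.0189941,  0.       ,  0.       ,  0.       ,  0.       ]), 'origin': array([ 471.31542523,  -17.44670821, 1322.93545463]), 'attitude': array([-3.08151223e+00,  7.99906412e-04, -1.55657913e+00])}
```

View pics/scene0.png

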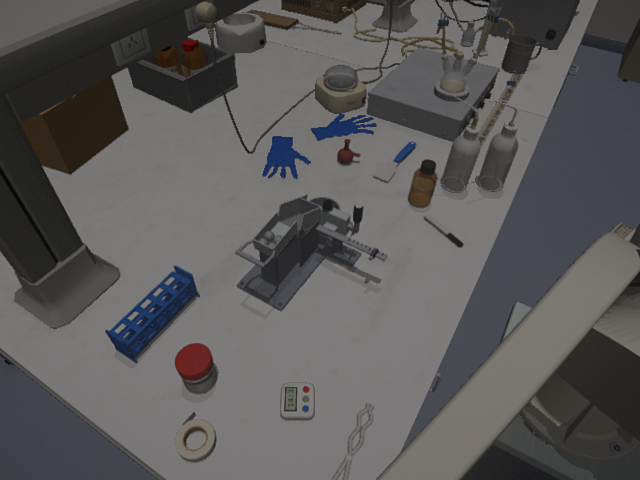

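View pics/top0.png

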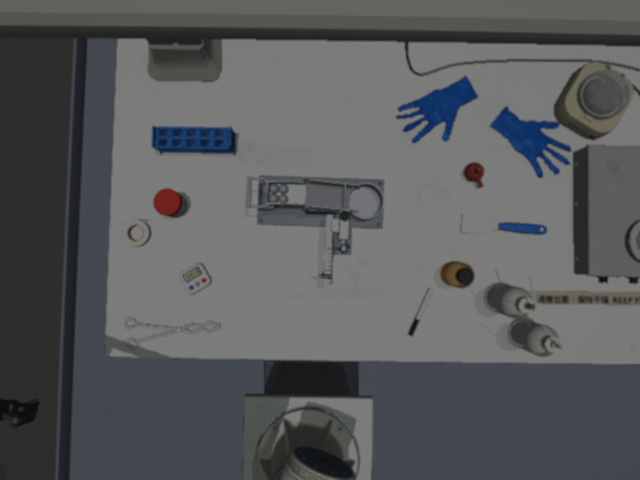

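Top view: the feeder is at about (320,205), with the tray at the left (the bar is near col 250), the jar at (365,202) and the gate arm toward the robot. The knob is the dark disc near (343,216) and the clamp near (325,275). I'll zoom in next and measure from there.

```bash
cat > h.py <<'E'
import numpy as np, cv2
from scipy.spatial.transform import Rotation as R
from rig import r, vision, order
def cam(n):
    c=vision.camera_info(n); return c['K'],c['distortion'],np.array(c['origin']),R.from_euler('xyz',c['attitude']).as_matrix()
def deproj(n,uv,depth):
    K,D,o,A=cam(n); uv=np.atleast_2d(np.float64(uv))
    p=cv2.undistortPoints(uv[:,None],K,D)[:,0]
    z=np.atleast_1d(depth)[:,None]
    return (np.c_[p,np.ones(len(p))]*z)@A.T+o
def onplane(n,uv,z):
    K,D,o,A=cam(n); uv=np.atleast_2d(np.float64(uv))
    p=cv2.undistortPoints(uv[:,None],K,D)[:,0]; d=np.c_[p,np.ones(len(p))]@A.T
    return o+d*((z-o[2])/d[:,2])[:,None]
def proj(n,P):
    K,D,o,A=cam(n); pc=(np.atleast_2d(np.float64(P))-o)@A
    return cv2.projectPoints(pc[:,None],np.zeros(3),np.zeros(3),K,D)[0][:,0]
def cloud(n,d):
    v,u=np.nonzero(d>0); return np.c_[u,v],deproj(n,np.c_[u,v],d[v,u])
def crop(im,u0,v0,u1,v1,s,f):
    cv2.imwrite(f,np.clip(cv2.resize(im[v0:v1,u0:u1,::-1],None,fx=s,fy=s,interpolation=cv2.INTER_CUBIC).astype(float)*1.4,0,255))
E
python3 - <<'E'
from h import *
for n,b,s in (("top",(235,165,395,290),5),("scene",(225,185,400,310),4.5)):
    im=cv2.imread(f"pics/{n}0.png")[:,:,::-1]; crop(im,*b,s,f"pics/{n}0z.png")
d=np.load("top0.npy"); uv,P=cloud("top",d)
m=(uv[:,0]>235)&(uv[:,0]<400)&(uv[:,1]>165)&(uv[:,1]<295)
print("table z",np.median(P[m&(P[:,2]<8)][:,2]))
q=P[m&(P[:,2]>8)&(P[:,2]<25)]; print("plate z",np.median(q[:,2]),len(q))
rect=cv2.minAreaRect(np.float32(P[m&(P[:,2]>6)][:,:2])); print(rect)
rect=cv2.minAreaRect(np.float32(q[:,:2])); print(rect)
print(proj("scene",[[500,0,0],[400,0,0],[500,100,0]]),proj("top",[[500,0,0],[400,0,0],[500,100,0]]))
E
```

```text
table z -0.5019497675112916
plate z 10.576570764511075 1600
((563.5819091796875, -21.69586181640625), (310.36566162109375, 400.10711669921875), 1.2742302417755127)
((556.5764770507812, -20.428359985351562), (279.6559143066406, 377.0549011230469), 0.30284929275512695)
[[342.83659984 283.76427898]
 [383.03122177 302.74261654]
 [320.24893028 315.66719977]] [[309.93843274 254.62563625]
 [309.34035139 294.75772597]
 [270.00728017 254.05542128]][ WARN:0@0.476] global loadsave.cpp:1063 imwrite_ Unsupported depth image for selected encoder is fallbacked to CV_8U.
```

View pics/top0z.png

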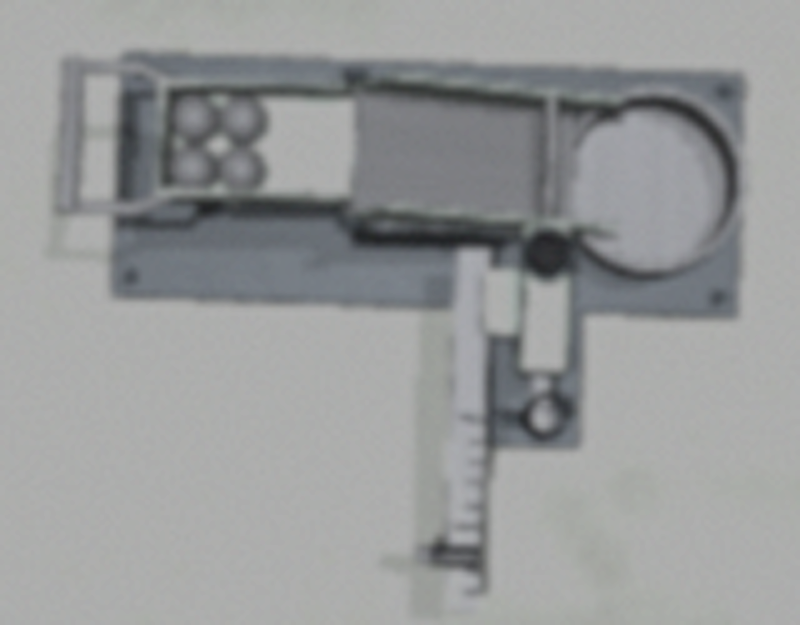

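View pics/scene0z.png

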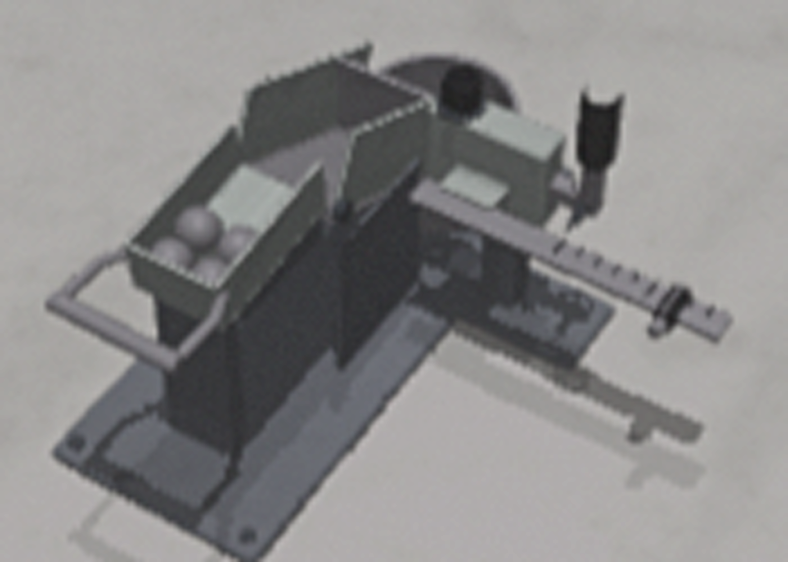

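```bash
cat > fit.py <<'E'
from h import *
from scipy.optimize import least_squares
def T(off,s): return lambda p: (off[0]+(p[0]+.5)/s-.5, off[1]+(p[1]+.5)/s-.5)
t=T((235,165),5); s=T((225,185),4.5)
obs=[("top",t((123,52)),(62,157.5,10)),("top",t((742,72)),(62,-157.5,10)),("top",t((738,315)),(-62,-157.5,10)),("top",t((113,296)),(-62,157.5,10)),
 ("top",t((73,59)),(35,162,140)),("top",t((68,212)),(-35,162,140)),
 ("scene",s((50,302)),(35,162,140)),("scene",s((177,362)),(-35,162,140)),
 ("scene",s((55,452)),(62,157.5,10)),("scene",s((257,560)),(-62,157.5,10)),
]
def F2W(p,X):
    c,sn=np.cos(p[2]),np.sin(p[2]); X=np.atleast_2d(np.float64(X))
    return np.c_[p[0]+c*X[:,0]-sn*X[:,1],p[1]+sn*X[:,0]+c*X[:,1],X[:,2]]
if __name__=="__main__":
    def res(p,full=False):
        out=[]
        for n,uv,X in obs:
            out.append(proj(n,F2W(p,X))[0]-uv)
        return np.array(out) if full else np.ravel(out)
    f=least_squares(res,[560,-20,0.0],loss='soft_l1',x_scale=[1,1,.01]); print(f.x); print(res(f.x,True).round(2)) 
    np.save("pose.npy",f.x)
    d=np.load("top0.npy")
    for nm,X in dict(bar=(0,162,140),button=(-45,-55,146),).items():
        w=F2W(f.x,X); print(nm,w,proj("top",w),proj("scene",w))
    for nm,z in dict(button=(545,252,146),knob=(543,415,150),clamp=(458,553,100)).items():
        w=onplane("top",t(z[:2]),z[2])[0]; u=np.round(t(z[:2])).astype(int)
        print(nm,w, deproj("top",t(z[:2]),d[u[1],u[0]])); 
E
python3 fit.py
```

```text
[ 6.34069098e+02 -2.36600498e+01 -1.90922377e-02]
[[-0.99 -0.61]
 [ 0.75 -0.47]
 [ 0.29  0.23]
 [-0.99 -0.16]
 [ 0.18 -0.21]
 [-0.1  -0.01]
 [ 1.42 -0.17]
 [ 1.53  1.08]
 [-0.84 -0.77]
 [-0.2   0.28]]
bar [[637.16185248 138.31042553 140.        ]] [[248.74161812 191.55676317]] [[251.09271104 258.73494152]]
button [[588.0272899  -77.79092745 146.        ]] [[344.45373609 214.32938684]] [[328.0846016  202.21820456]]
button [586.49376813 -75.89761026 146.        ] [[586.77460145 -76.04012803 143.13033991]]
knob [513.39108412 -75.61786085 150.        ] [[514.12059516 -76.62643679 129.66355428]]
clamp [450.8869671  -39.56846899 100.        ] [[450.87448966 -39.58198068  99.25304628]]
```

```bash
cat >> h.py <<'E'
def toolR(): return R.from_euler('xyz',r.sense()['tcp_rot'])
def turn_to(jaw): # jaw dir in world xy, tool down ; both signs
    for s in (1,-1):
        z=np.array([*jaw,0.])*s/np.linalg.norm(jaw); x=np.array([0,0,-1.]); M=np.c_[x,np.cross(z,x),z]
        print("turn",(R.from_matrix(M)*toolR().inv()).as_rotvec().round(3))
E
python3 - <<'E'
from h import *
p=np.load("pose.npy"); print(toolR().as_matrix().round(3))
c,s=np.cos(p[2]),np.sin(p[2])
print("jaw y");turn_to((-s,c)); print("jaw x"); turn_to((c,s))
print(np.array([637.2,138.3,0])-r.sense()['eef_pos'])
E
```

```text
[[-0.    -0.946  0.324]
 [-0.001  0.324  0.946]
 [-1.     0.    -0.001]]
jaw y
turn [ 0.001 -0.     0.311]
turn [-0.000e+00 -2.000e-03 -2.831e+00]
jaw x
turn [ 1.00e-03 -1.00e-03 -1.26e+00]
turn [1.000e-03 1.000e-03 1.882e+00]
[ 434.95509035 -452.57614148 -197.72685573]
```

Request:
step_arm(
  rows=[
    [36, -38, 8, 0, 0, 0.03, 34],
    [72, -76, 16, 0, 0, 0.06, 34],
    [108, -114, 24, 0, 0, 0.09, 34],
    [144, -152, 32, 0, 0, 0.12, 34],
    [180, -190, 40, 0, 0, 0.15, 34],
    [216, -228, 48, 0, 0, 0.18, 34],
    [252, -266, 56, 0, 0, 0.21, 34],
    [288, -304, 60, 0, 0, 0.24, 34],
  ],
  force=30,
)

```text
clock: 1.1
eef_pos: [491.3, 285.5, 258.0]
tcp_rot: [-2.893, 1.57, -1.411]
contact_force: [0.9, 0.3, -0.2]
opening: 0.402
```

Request:
step_arm(
  rows=[
    [24, -24, 0, 0, 0, 0.03, 34],
    [48, -49, 0, 0, 0, 0.06, 34],
    [73, -73, 0, 0, 0, 0.07, 34],
    [97, -98, 0, 0, 0, 0.07, 34],
    [122, -122, 0, 0, 0, 0.07, 34],
    [146, -147, -20, 0, 0, 0.07, 34],
    [146, -147, -40, 0, 0, 0.07, 34],
    [146, -147, -58, 0, 0, 0.07, 34],
  ],
)

```text
clock: 2.1
eef_pos: [637.0, 138.0, 198.6]
tcp_rot: [2.484, 1.569, -2.248]
contact_force: [0.2, 0.1, 0.1]
opening: 0.397
```

```bash
python3 - <<'E'
from h import *
print(r.sense()['eef_pos']); p=np.load("pose.npy");c,s=np.cos(p[2]),np.sin(p[2]);turn_to((-s,c))
im,d=vision.grab_frame("scene"); crop(im,200,120,400,280,4,"pics/a1.png")
E
```

```text
[637.00586224 138.04698576 198.6396978 ]
turn [ 0.001 -0.001  0.   ]
turn [-2.000e-03 -2.000e-03 -3.141e+00][ WARN:0@1.984] global loadsave.cpp:1063 imwrite_ Unsupported depth image for selected encoder is fallbacked to CV_8U.
```

View pics/a1.png

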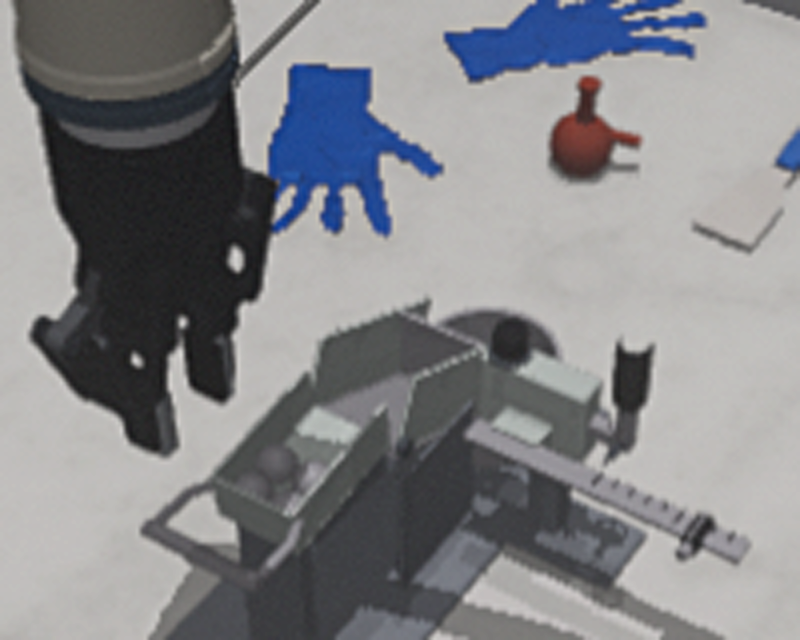

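The picture shows the open fingers at about (150-230,390-450), hanging straight above the bar at (215,545), with both jaws clear of the tray wall. Next I descend and grip.

Request:
step_arm(
  rows=[
    [0, 0, -18, 0, 0, 0, 34],
    [0, 0, -36, 0, 0, 0, 34],
    [0, 0, -54, 0, 0, 0, 34],
    [0, 0, -68, 0, 0, 0, 34],
    [0, 0, -77, 0, 0, 0, 34],
    [0, 0, -77, 0, 0, 0, 20],
    [0, 0, -77, 0, 0, 0, 5],
    [0, 0, -77, 0, 0, 0, 5],
  ],
)

```text
clock: 3.15
eef_pos: [636.0, 138.2, 119.9]
tcp_rot: [2.089, 1.567, -2.642]
contact_force: [-0.8, -0.3, -0.9]
opening: 0.056
```

```bash
python3 - <<'E'
from h import *
s=r.sense();print(s['eef_pos'],s['opening']*85.4,s['contact_force'])
im,d=vision.grab_frame("scene"); crop(im,200,160,360,280,5,"pics/a2.png")
E
```

```text
[636.04965263 138.19953519 119.86974689] 4.810901383353027 [-0.75545583 -0.33193213 -0.93574684][ WARN:0@1.997] global loadsave.cpp:1063 imwrite_ Unsupported depth image for selected encoder is fallbacked to CV_8U.
```

View pics/a2.png

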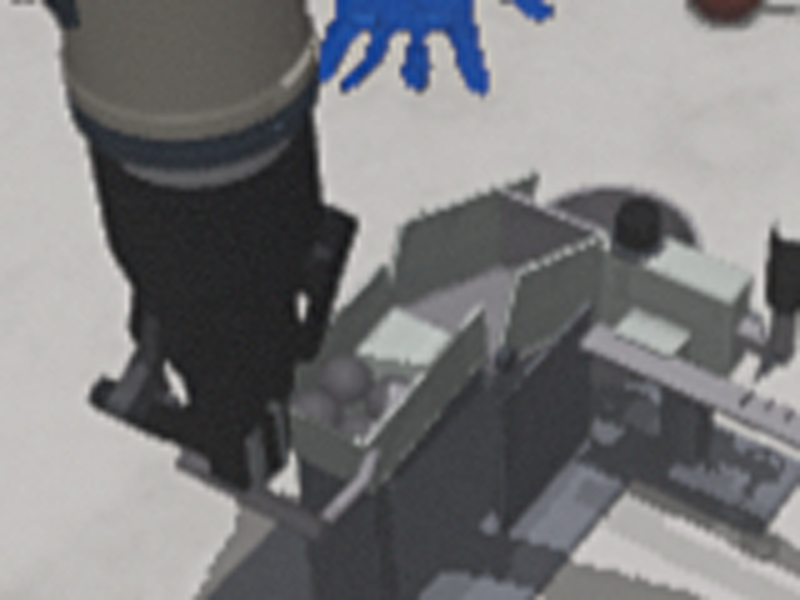

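```bash
python3 - <<'E'
from h import *
im,d=vision.grab_frame("scene"); crop(im,212,225,292,285,10,"pics/a3.png")
s=r.sense(); T=toolR().as_matrix(); 
for a in (0,-18.7): print(proj("scene",s['eef_pos']+T[:,0]*a))
p=np.load("pose.npy")
from fit import F2W
print(proj("scene",F2W(p,[(0,162,140),(-35,162,140),(35,162,140)])))
im,d=vision.grab_frame("top"); crop(im,225,165,305,225,10,"pics/a3t.png")
E
```

```text
[[252.65421952 265.61110606]]
[[251.71279451 259.47056645]]
[[251.09271104 258.73494152]
 [265.4704883  266.13888778]
 [237.14535473 251.54726159]][ WARN:0@1.932] global loadsave.cpp:1063 imwrite_ Unsupported depth image for selected encoder is fallbacked to CV_8U.
```

View pics/a3.png

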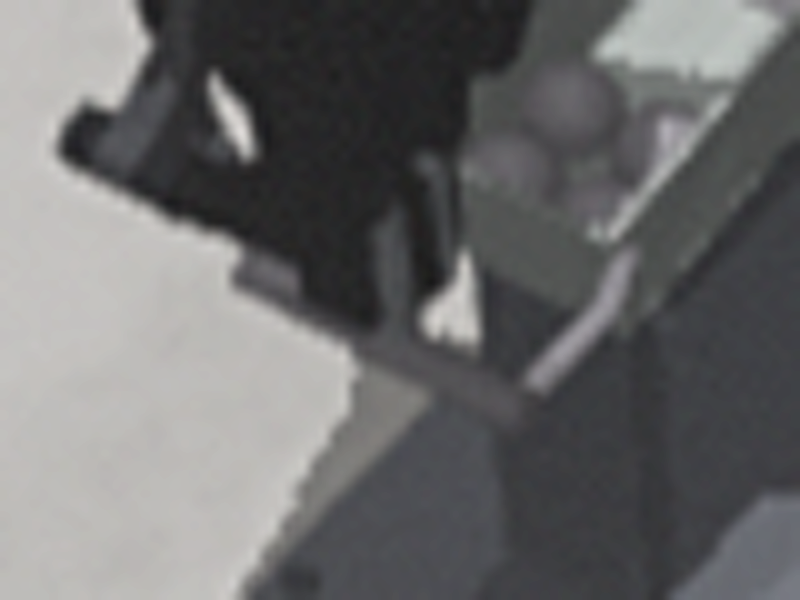

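View pics/a3t.png

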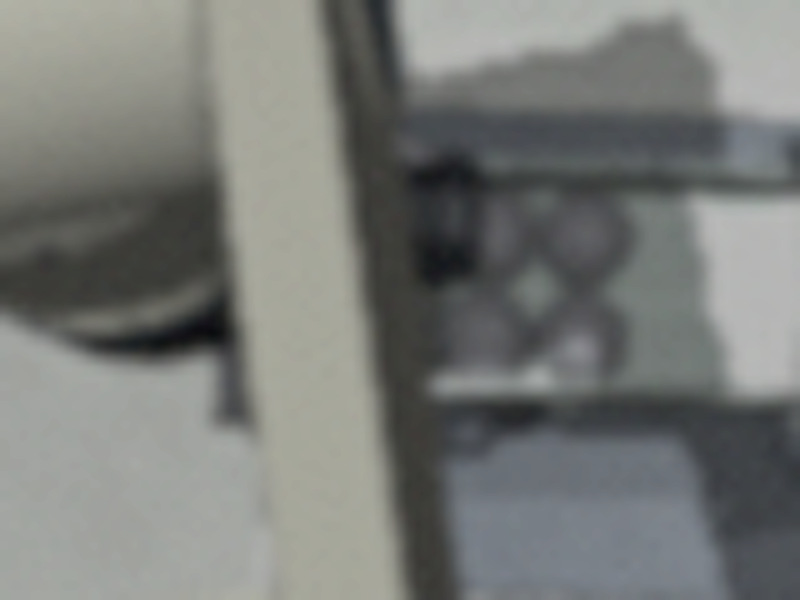

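```bash
python3 - <<'E'
from h import *
im,d=vision.grab_frame("scene"); 
s=r.sense(); print(s['eef_pos'],s['opening'],s['contact_force'])
uv,P=cloud("scene",d)
for u in range(238,268,2):
    print(u,[ (int(v),*deproj("scene",(u,v),d[v,u])[0].round(0).astype(int)) for v in range(248,270,3)])
E
```

```text
[635.74587943 138.14243306 119.49591625] 0.058625370381481516 [0.60121764 0.09764716 0.03779267]
238 [(248, np.int64(626), np.int64(180), np.int64(217)), (251, np.int64(669), np.int64(139), np.int64(145)), (254, np.int64(663), np.int64(146), np.int64(146)), (257, np.int64(750), np.int64(62), np.int64(3)), (260, np.int64(744), np.int64(69), np.int64(3)), (263, np.int64(738), np.int64(76), np.int64(2)), (266, np.int64(733), np.int64(83), np.int64(2)), (269, np.int64(729), np.int64(89), np.int64(-1))]
240 [(248, np.int64(625), np.int64(175), np.int64(213)), (251, np.int64(625), np.int64(177), np.int64(207)), (254, np.int64(662), np.int64(141), np.int64(142)), (257, np.int64(748), np.int64(57), np.int64(-2)), (260, np.int64(741), np.int64(66), np.int64(1)), (263, np.int64(735), np.int64(73), np.int64(2)), (266, np.int64(730), np.int64(80), np.int64(1)), (269, np.int64(725), np.int64(87), np.int64(0))]
242 [(248, np.int64(625), np.int64(170), np.int64(208)), (251, np.int64(625), np.int64(171), np.int64(201)), (254, np.int64(642), np.int64(156), np.int64(168)), (257, np.int64(654), np.int6
[... 4456 characters left out ...]
(642), np.int64(93), np.int64(107)), (257, np.int64(643), np.int64(92), np.int64(96)), (260, np.int64(645), np.int64(91), np.int64(85)), (263, np.int64(607), np.int64(136), np.int64(144)), (266, np.int64(603), np.int64(143), np.int64(144)), (269, np.int64(648), np.int64(91), np.int64(52))]
266 [(248, np.int64(630), np.int64(99), np.int64(139)), (251, np.int64(630), np.int64(99), np.int64(129)), (254, np.int64(633), np.int64(96), np.int64(116)), (257, np.int64(639), np.int64(91), np.int64(98)), (260, np.int64(639), np.int64(92), np.int64(89)), (263, np.int64(605), np.int64(133), np.int64(142)), (266, np.int64(642), np.int64(90), np.int64(66)), (269, np.int64(643), np.int64(91), np.int64(56))]
```

```bash
python3 - <<'E'
from h import *
for z in (198.6,205,215,225,235,245):
    print(z,proj("scene",[(626,138+24,z),(626,138-17,z)]).round(1).tolist())
E
```

```text
198.6 [[245.1, 248.5], [258.4, 234.7]]
205 [[244.7, 246.1], [258.1, 232.3]]
215 [[244.1, 242.4], [257.6, 228.5]]
225 [[243.5, 238.5], [257.2, 224.7]]
235 [[242.9, 234.7], [256.7, 220.8]]
245 [[242.2, 230.7], [256.2, 216.8]]
```

```bash
python3 - <<'E'
from h import *
im,d=vision.grab_frame("scene"); uv,P=cloud("scene",d)
m=(abs(P[:,0]-636)<25)&(abs(P[:,1]-140)<25)&(P[:,2]>147)&(P[:,2]<200)&(uv[:,0]<258)
Q=P[m]; U=uv[m]
for c in range(240,258):
    k=U[:,0]==c
    if k.any(): i=np.argmax(U[k][:,1]); print(c,U[k][i],Q[k][i].round(1))
E
```

```text
242 [242 254] [643.2 154.7 166.3]
243 [243 255] [642.  153.7 163.2]
244 [244 256] [639.8 153.7 161.5]
245 [245 256] [635.3 155.7 166.2]
246 [246 257] [635.3 153.5 161.1]
247 [247 257] [631.9 154.4 164.1]
248 [248 258] [630.3 153.8 161.5]
249 [249 258] [629.6 151.8 160. ]
250 [250 258] [630.7 147.9 155.5]
251 [251 259] [627.2 149.3 156.1]
252 [252 258] [625.7 147.8 158.5]
253 [253 258] [630.8 139.5 147.3]
254 [254 256] [625.6 141.6 158.2]
255 [255 255] [626.5 137.4 156.6]
256 [256 260] [622.5 140.9 147.7]
257 [257 253] [626.5 131.  156.1]
```

The depth data shows the fingertips ending at z≈155 mm while the reported TCP is at 119.5. The pads shut just above the bar (opening 4.8 mm, no grip), so the real fingertips sit about 35 mm above the reported TCP. I'll trust the image: open, go lower with a force check, and grip again.

Request:
step_arm(
  rows=[
    [0, 0, 4, 0, 0, 0, 34],
    [0, 0, 4, 0, 0, 0, 34],
    [0, 0, 4, 0, 0, 0, 34],
    [0, 0, -6, 0, 0, 0, 34],
    [0, 0, -14, 0, 0, 0, 34],
    [0, 0, -22, 0, 0, 0, 34],
    [0, 0, -30, 0, 0, 0, 34],
    [0, 0, -30, 0, 0, 0, 34],
  ],
)

```text
clock: 4.4
eef_pos: [635.1, 138.0, 88.4]
tcp_rot: [1.975, 1.565, -2.756]
contact_force: [0.3, -0.4, -0.7]
opening: 0.398
```

```bash
python3 - <<'E'
from h import *
s=r.sense();print(s['eef_pos'],s['opening']*85.4,s['contact_force'])
im,d=vision.grab_frame("scene"); crop(im,212,225,292,285,10,"pics/a4.png")
E
```

```text
[635.09541819 138.02455018  88.41468454] 33.985559741974974 [ 0.32622267 -0.43501043 -0.69009687][ WARN:0@1.745] global loadsave.cpp:1063 imwrite_ Unsupported depth image for selected encoder is fallbacked to CV_8U.
```

View pics/a4.png

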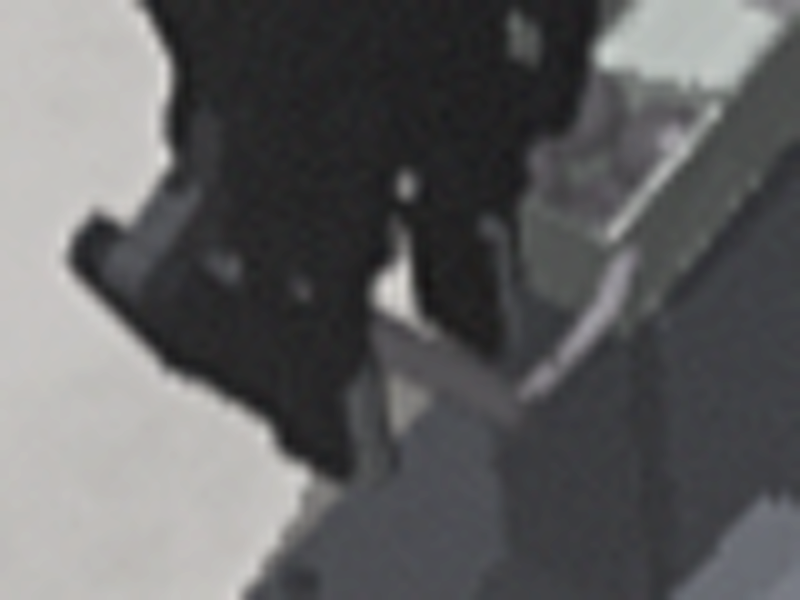

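Now the bar, running (380,330) to (520,410), passes between the front finger (tip at 350,480) and the rear finger (tip near 500,355). I'll close on it.

Request:
step_arm(
  rows=[
    [0, 0, 0, 0, 0, 0, 20],
    [0, 0, 0, 0, 0, 0, 4],
    [0, 0, 0, 0, 0, 0, 4],
    [0, 0, 0, 0, 0, 0, 4],
    [0, 0, 0, 0, 0, 0, 4],
    [0, 0, 2, 0, 0, 0, 4],
    [0, -1, 6, 0, 0, 0, 4],
    [0, -2, 12, 0, 0, 0, 4],
  ],
  force=30,
)

```text
clock: 5.45
eef_pos: [635.7, 137.1, 101.1]
tcp_rot: [1.726, 1.567, -3.005]
contact_force: [0.8, 5.7, -1.8]
opening: 0.102
```

```bash
python3 - <<'E'
from h import *
s=r.sense();print(s['eef_pos'],s['opening']*85.4,s['contact_force'])
im,d=vision.grab_frame("scene"); crop(im,212,215,312,290,8,"pics/a5.png")
y0,z0=35-0,125
p=np.load("pose.npy")
import math
a0=math.atan2(15,127)
for t in np.arange(0,1.21,.1):
    print(round(t,2), round(127-0-128*math.cos(a0+t),1), round(128*math.sin(a0+t)-15,1))
E
```

```text
[635.67268924 137.06348504 101.11075398] 8.721821186997639 [ 0.79445935  5.65125858 -1.7991231 ]
0.0 -0.1 0.0
0.1 2.0 12.6
0.2 5.4 25.0
0.3 10.0 36.9
0.4 15.8 48.3
0.5 22.6 59.1
0.6 30.6 69.2
0.7 39.4 78.4
0.8 49.2 86.6
0.9 59.7 93.9
1.0 71.0 100.1
1.1 82.7 105.1
1.2 94.9 108.9[ WARN:0@1.871] global loadsave.cpp:1063 imwrite_ Unsupported depth image for selected encoder is fallbacked to CV_8U.
```

View pics/a5.png

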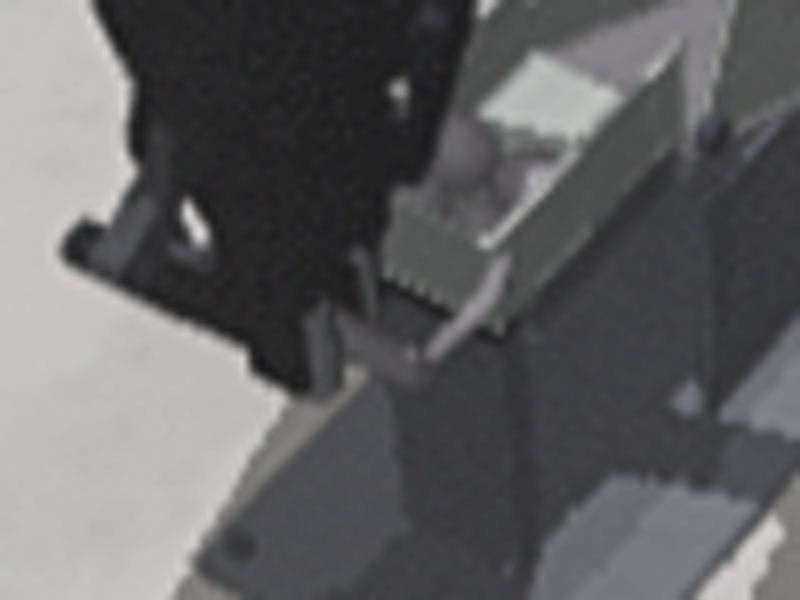

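The bar is gripped (opening 8.7 mm) and the tray's rear wall at (450,280) has lifted off its rest. Next I follow the arc.

Request:
step_arm(
  rows=[
    [0, -3, 12.4, 0, 0, 0, 4],
    [0, -7.5, 24.3, 0, 0, 0, 4],
    [0, -13, 35.7, 0, 0, 0, 4],
    [0, -20, 46.5, 0, 0, 0, 4],
    [-0.5, -28, 56.6, 0, 0, 0, 4],
    [-0.5, -37, 65.8, 0, 0, 0, 4],
    [-1, -47, 74, 0, 0, 0, 4],
    [-1, -57, 81.3, 0, 0, 0, 4],
  ],
)

```text
clock: 6.5
eef_pos: [634.8, 80.8, 185.5]
tcp_rot: [1.001, 1.568, 2.552]
contact_force: [-4.4, 7.6, 6.2]
opening: 0.102
```

```bash
python3 - <<'E'
from h import *
s=r.sense();print(s['eef_pos'],s['opening']*85.4,s['contact_force'],s['wrist_torque'])
im,d=vision.grab_frame("scene"); crop(im,220,170,380,290,5,"pics/a6.png")
im,d=vision.grab_frame("top"); crop(im,235,165,395,285,5,"pics/a6t.png")
E
```

```text
[634.79835101  80.77963791 185.54686094] 8.708440404322177 [-4.4229237   7.64085439  6.1502187 ] [ 1.37371602  0.60434019 -0.0094609 ][ WARN:0@1.815] global loadsave.cpp:1063 imwrite_ Unsupported depth image for selected encoder is fallbacked to CV_8U.
```

View pics/a6.png

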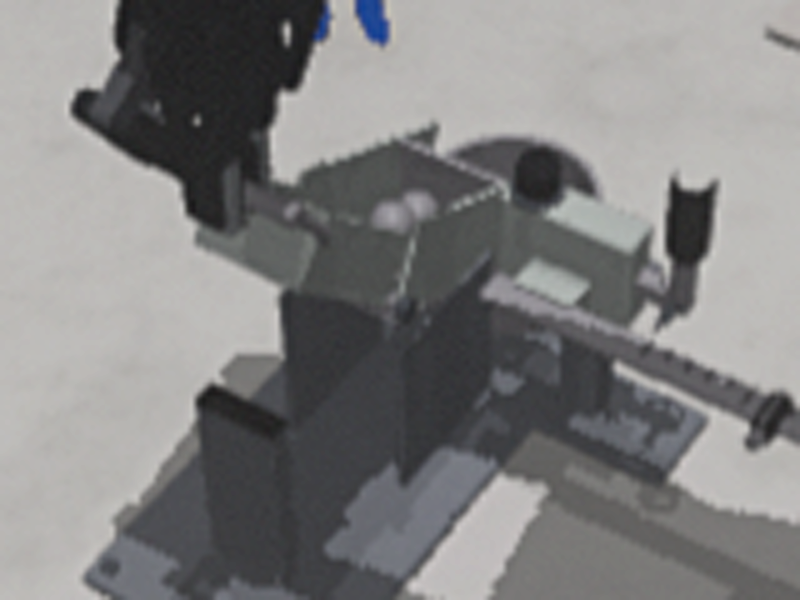

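View pics/a6t.png

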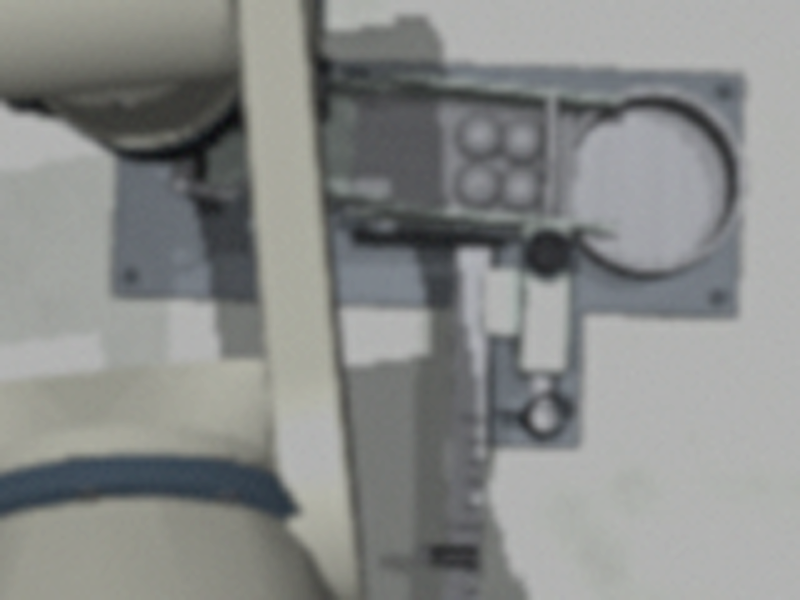

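The top view shows all four balls at zoom (460-540,120-205), resting against the gate inside the chute, and the tray is tipped to about 0.9. Next I lower the tray back along the same arc.

Request:
step_arm(
  rows=[
    [0, 10, -8, 0, 0, 0, 4],
    [0, 20, -17, 0, 0, 0, 4],
    [0.5, 29, -27, 0, 0, 0, 4],
    [0.5, 37, -37, 0, 0, 0, 4],
    [1, 44, -48, 0, 0, 0, 4],
    [1, 49.5, -60, 0, 0, 0, 4],
    [1, 54, -72, 0, 0, 0, 4],
    [1, 57, -84, 0, 0, 0, 4],
  ],
)

```text
clock: 7.6
eef_pos: [636.0, 137.0, 101.0]
tcp_rot: [1.225, 1.569, 2.776]
contact_force: [0.4, 3.2, 0.1]
opening: 0.104
```

Request:
step_arm(
  rows=[
    [0, 1, -5, 0, 0, 0, 4],
    [0, 1.8, -9, 0, 0, 0, 4],
    [0, 2, -12.5, 0, 0, 0, 4],
    [0, 2, -14, 0, 0, 0, 4],
    [0, 2, -14, 0, 0, 0, 4],
    [0, 2, -13, 0, 0, 0, 30],
    [0, 2, -13, 0, 0, 0, 30],
    [0, 2, -13, 0, 0, 0, 30],
  ],
)

```text
clock: 8.6
eef_pos: [635.8, 138.7, 87.7]
tcp_rot: [1.406, 1.568, 2.957]
contact_force: [-0.1, 0.0, 0.0]
opening: 0.349
```

```bash
python3 - <<'E'
from h import *
s=r.sense();print(s['eef_pos'],s['opening']*85.4,s['contact_force'])
im,d=vision.grab_frame("scene"); crop(im,220,190,360,295,5.5,"pics/a7.png")
E
```

```text
[635.79493121 138.6798653   87.7332171 ] 29.84655372640822 [-0.12583053  0.0184547   0.02460016][ WARN:0@1.740] global loadsave.cpp:1063 imwrite_ Unsupported depth image for selected encoder is fallbacked to CV_8U.
```

View pics/a7.png

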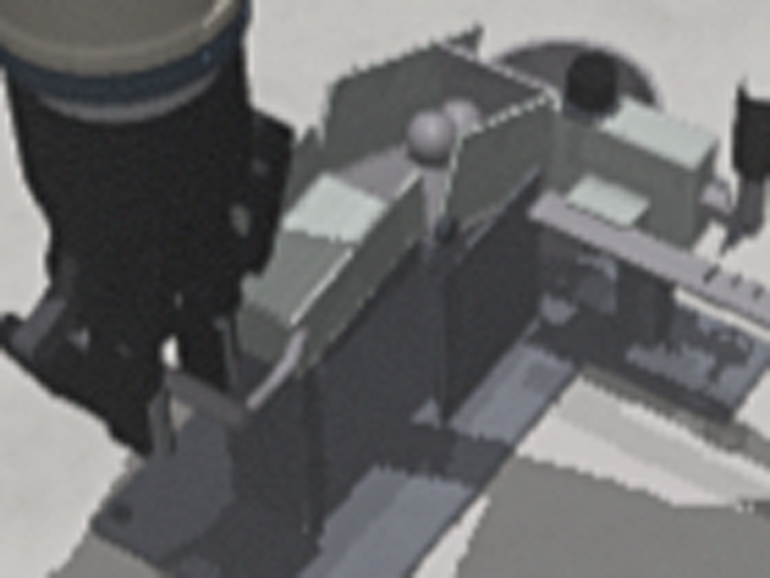

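The tray is back on its rest and empty, and its floor at (320,230) is clear. The balls are in the chute near (440,130). Next I raise, shut the fingers and go above the lock button.

Request:
step_arm(
  rows=[
    [0, 0, 40, 0, 0, 0, 30],
    [0, 0, 85, 0, 0, 0, 30],
    [-6, -30, 110, 0, 0, 0, 20],
    [-16, -75, 110, 0, 0, 0, 0],
    [-28, -125, 110, 0, 0, 0, 0],
    [-40, -175, 110, 0, 0, 0, 0],
    [-49, -215, 90, 0, 0, 0, 0],
    [-49, -215.5, 65, 0, 0, 0, 0],
  ],
)

```text
clock: 9.65
eef_pos: [586.5, -79.6, 152.8]
tcp_rot: [1.795, 1.569, -2.94]
contact_force: [0.1, 0.6, -0.3]
opening: 0.0
```

```bash
python3 - <<'E'
from h import *
s=r.sense();print(s['eef_pos'],s['opening']*85.4,s['contact_force'])
im,d=vision.grab_frame("scene"); crop(im,260,140,400,245,5.5,"pics/a8.png")
uv,P=cloud("scene",d)
m=(abs(P[:,0]-587)<25)&(abs(P[:,1]+77)<28)&(P[:,2]>150)&(P[:,2]<230)
Q=P[m];U=uv[m]
for c in np.unique(U[:,0]):
    k=U[:,0]==c; i=np.argmax(U[k][:,1]); print(c,U[k][i],Q[k][i].round(1))
E
```

```text
[586.54415099 -79.59749925 152.81502797] 0.016810274450335335 [ 0.08008667  0.61983454 -0.28720758]
324 [324 187] [593.5 -67.4 194.4]
325 [325 188] [593.3 -71.5 188.8]
326 [326 188] [588.3 -66.8 194.4]
327 [327 189] [588.5 -71.6 188.1]
328 [328 189] [583.8 -67.4 193.2]
329 [329 190] [584.  -72.4 186.8]
330 [330 190] [582.  -73.1 187.1]
331 [331 190] [577.8 -69.8 191.4]
332 [332 190] [577.2 -73.1 189.2]
333 [333 189] [576.5 -76.1 190.1]
334 [334 188] [576.2 -79.9 190.3]
335 [335 187] [575.6 -83.  191.1]
336 [336 173] [575.6 -84.4 227.6]
337 [337 173] [575.4 -88.5 225. ][ WARN:0@1.522] global loadsave.cpp:1063 imwrite_ Unsupported depth image for selected encoder is fallbacked to CV_8U.
```

View pics/a8.png

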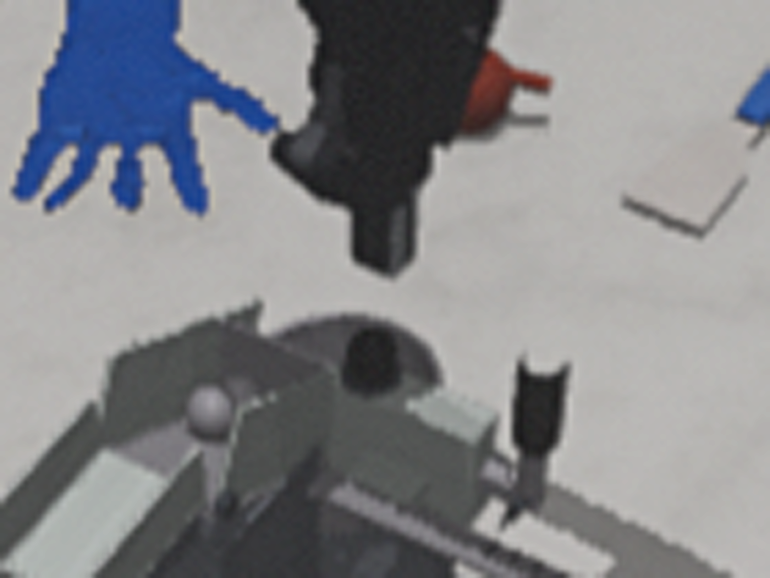

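Closed fingertips at (385,270) are right above the button at (372,360), and the tip is about 35 mm above the reported TCP, the same offset as before. I'll press slowly.

Request:
step_arm(
  rows=[
    [0, 2, -12, 0, 0, 0, 0],
    [0, 2.5, -24, 0, 0, 0, 0],
    [0, 2.5, -34, 0, 0, 0, 0],
    [0, 2.5, -38, 0, 0, 0, 0],
    [0, 2.5, -41, 0, 0, 0, 0],
    [0, 2.5, -43, 0, 0, 0, 0],
    [0, 2.5, -45, 0, 0, 0, 0],
    [0, 2.5, -45, 0, 0, 0, 0],
  ],
)

```text
clock: 10.7
eef_pos: [585.0, -75.5, 106.0]
tcp_rot: [1.385, 1.565, 2.934]
contact_force: [-7.2, 4.2, 18.9]
opening: 0.006
```

```bash
python3 - <<'E'
from h import *
s=r.sense();print(s['eef_pos'],s['opening']*85.4,s['contact_force'])
E
```

```text
[584.96245572 -75.50151296 105.99514832] 0.476029442889148 [-7.15979216  4.2031117  18.88150419]
```

```bash
python3 - <<'E'
from h import *
im,d=vision.grab_frame("scene"); crop(im,285,160,385,235,8,"pics/a9.png")
s=r.sense();print(s['eef_pos'],s['contact_force'])
E
```

```text
[584.9855475  -75.509886   106.00652133] [-6.37387228  4.36568398 18.2425157 ][ WARN:0@1.831] global loadsave.cpp:1063 imwrite_ Unsupported depth image for selected encoder is fallbacked to CV_8U.
```

View pics/a9.png

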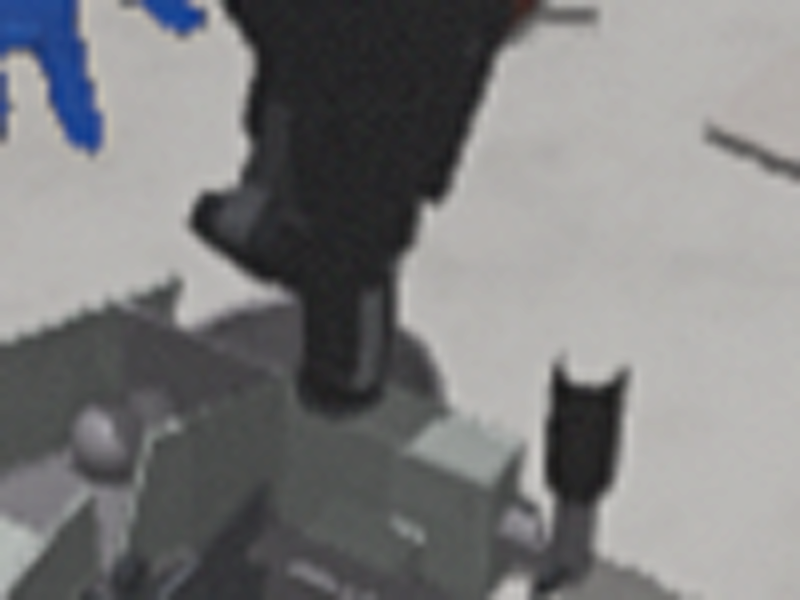

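```bash
python3 - <<'E'
from h import *
print(r.sense()['qpos'].round(3))
p=np.load("pose.npy");c,s=np.cos(p[2]),np.sin(p[2]);turn_to((c,s))
E
```

```text
[-1.310e-01  4.040e-01  1.786e+00  1.000e-03  9.560e-01 -1.680e+00]
turn [-0.005 -0.003 -1.567]
turn [ 0.003 -0.005  1.574]
```

Fingertip at (340,400) is pressed down onto the button against a solid 18 N reaction, far above the 5 N it takes to push the button down. I'll lift, turn the jaws to feeder x, and check.

Request:
step_arm(
  rows=[
    [0, 0, 30, 0, 0, 0, 0],
    [0, 0, 70, 0, 0, -0.17, 20],
    [-10, 0, 90, 0, 0, -0.34, 46],
    [-22, -1, 90, 0, 0, -0.52, 46],
    [-34, -1, 90, 0, 0, -0.7, 46],
    [-46, -1, 90, 0, 0, -0.88, 46],
    [-58, -1, 90, 0, 0, -1.06, 46],
    [-66, -1, 90, 0, 0, -1.24, 46],
  ],
)

```text
clock: 11.75
eef_pos: [518.6, -76.8, 196.0]
tcp_rot: [1.336, 1.566, 1.638]
contact_force: [-0.9, -0.0, -0.1]
opening: 0.54
```

```bash
python3 - <<'E'
from h import *
s=r.sense();print(s['eef_pos'],s['contact_force'],s['opening']*85.4,s['qpos'])
p=np.load("pose.npy");c,sn=np.cos(p[2]),np.sin(p[2]);turn_to((c,sn))
im,d=vision.grab_frame("scene"); crop(im,280,165,400,255,6.5,"pics/b1.png"); 
uv,P=cloud("scene",d)
m=(abs(P[:,0]-587)<9)&(abs(P[:,1]+77)<10)&(P[:,2]>120)&(P[:,2]<150); print("button z now",np.percentile(P[m][:,2],[50,80,95]).round(1),m.sum())
d0=np.load("scene0.npy");uv,P=cloud("scene",d0)
m=(abs(P[:,0]-587)<9)&(abs(P[:,1]+77)<10)&(P[:,2]>120)&(P[:,2]<155); print("button z before",np.percentile(P[m][:,2],[50,80,95]).round(1),m.sum())
m=(abs(P[:,0]-513)<12)&(abs(P[:,1]+77)<12)&(P[:,2]>130)&(P[:,2]<185); Q=P[m]; print("knob",Q.min(0),Q.max(0),len(Q))
E
```

```text
[518.5588008  -76.82326918 196.00603436] [-0.88554163 -0.02960579 -0.1025118 ] 46.128629332093574 [-0.15334926  0.19945824  1.84912471  0.00535643  1.09408256 -0.45807969]
turn [-0.005  0.    -0.321]
turn [-1.00e-03 -7.00e-03  2.82e+00]
button z now [138.7 140.4 141.1] 64
button z before [143.6 146.8 148. ] 84
knob [503.91689432 -78.75402327 131.46528557] [522.68652555 -65.01473454 174.54688969] 126[ WARN:0@1.911] global loadsave.cpp:1063 imwrite_ Unsupported depth image for selected encoder is fallbacked to CV_8U.
```

View pics/b1.png

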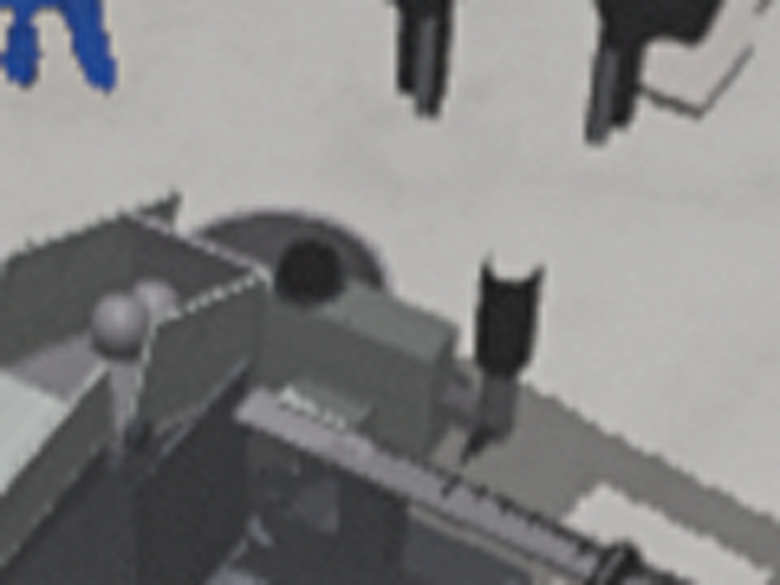

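The button top dropped from about 148 to 141 mm in the depth data, so it is fully down. Visible fingertips at (425,110) and (600,140) straddle the knob at (505,320). Next I finish the turn and descend.

Request:
step_arm(
  rows=[
    [-2.5, 0.3, 0, 0, 0, -0.16, 46],
    [-5, 0.5, -6, 0, 0, -0.32, 46],
    [-5.3, 0.5, -25, 0, 0, -0.32, 46],
    [-5.3, 0.5, -45, 0, 0, -0.32, 46],
    [-5.3, 0.5, -65, 0, 0, -0.32, 46],
    [-5.3, 0.5, -80, 0, 0, -0.32, 46],
    [-5.3, 0.5, -92, 0, 0, -0.32, 46],
    [-5.3, 0.5, -95, 0, 0, -0.32, 46],
  ],
)

```text
clock: 12.8
eef_pos: [512.1, -76.3, 100.3]
tcp_rot: [1.66, 1.566, 1.634]
contact_force: [-0.1, -0.2, -0.3]
opening: 0.541
```

```bash
python3 - <<'E'
from h import *
s=r.sense();print(s['eef_pos'],s['contact_force'],s['opening']*85.4)
p=np.load("pose.npy");c,sn=np.cos(p[2]),np.sin(p[2]);turn_to((c,sn))
im,d=vision.grab_frame("scene"); crop(im,300,165,400,255,6.5,"pics/b2.png"); 
E
```

```text
[512.14297199 -76.26936106 100.29812533] [-0.06446037 -0.17852845 -0.33648017] 46.241911230826354
turn [-0.005 -0.     0.007]
turn [-1.000e-03  8.000e-03 -3.135e+00][ WARN:0@1.745] global loadsave.cpp:1063 imwrite_ Unsupported depth image for selected encoder is fallbacked to CV_8U.
```

View pics/b2.png

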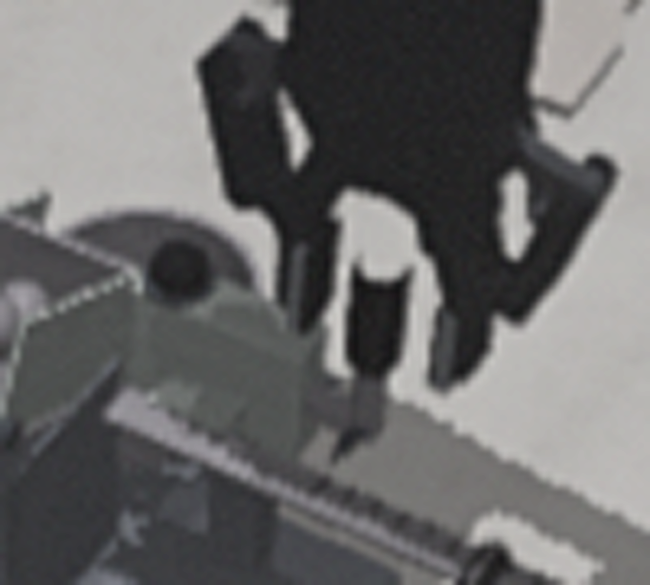

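The knob at (378,320) is centred between the two pads at (300,290) and (450,350). I'll close on it and then work out the travel.

Request:
step_arm(
  rows=[
    [0, 0, 0, 0, 0, 0, 30],
    [0, 0, 0, 0, 0, 0, 14],
    [0, 0, 0, 0, 0, 0, 14],
    [0, 0, 0, 0, 0, 0, 14],
    [0, 0, 0, 0, 0, 0, 14],
    [0, 0, 0, 0, 0, 0, 14],
    [0, 0, 0, 0, 0, 0, 14],
    [0, 0, 0, 0, 0, 0, 14],
  ],
  force=50,
)

```text
clock: 13.85
eef_pos: [513.0, -76.4, 101.0]
tcp_rot: [1.303, 1.566, 1.277]
contact_force: [4.2, 1.0, 6.4]
opening: 0.219
```

```bash
python3 - <<'E'
from h import *
s=r.sense();print(s['eef_pos'],s['contact_force'],s['opening']*85.4)
im=cv2.imread("pics/top0.png")[:,:,::-1]; crop(im,310,235,350,290,10,"pics/c_t.png")
im=cv2.imread("pics/scene0.png")[:,:,::-1]; crop(im,335,215,400,270,12,"pics/c_s.png")
E
```

```text
[513.0235618  -76.37552214 100.98236083] [4.19313222 0.97531689 6.3907859 ] 18.698437420457783[ WARN:0@0.395] global loadsave.cpp:1063 imwrite_ Unsupported depth image for selected encoder is fallbacked to CV_8U.
```

View pics/c_t.png

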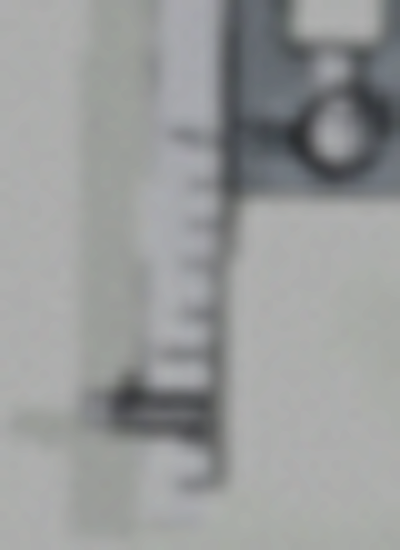

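View pics/c_s.png

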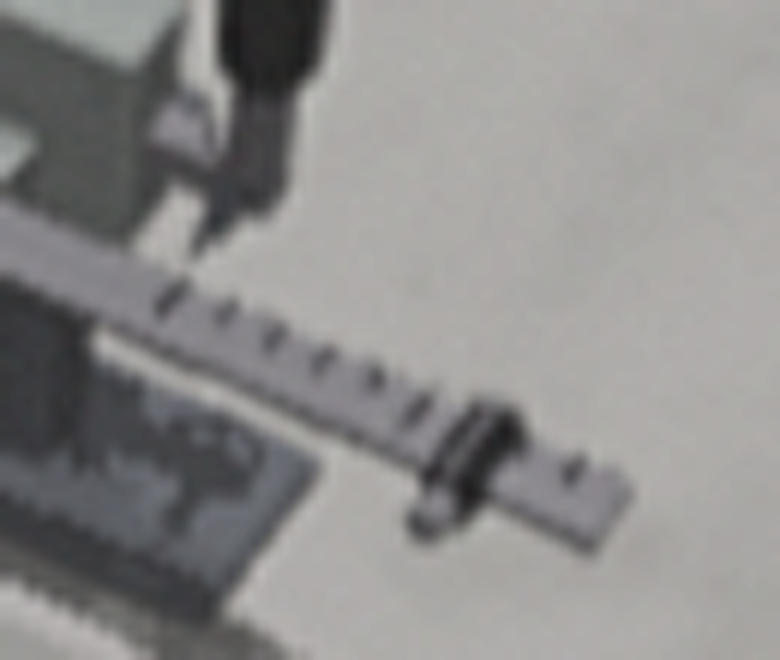

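Request:
step_arm(
  rows=[
    [-5, 0.1, 0, 0, 0, 0, 14],
    [-13, 0.3, 0, 0, 0, 0, 14],
    [-22, 0.4, 0, 0, 0, 0, 14],
    [-31, 0.6, 0, 0, 0, 0, 14],
    [-40, 0.8, 0, 0, 0, 0, 14],
    [-49, 0.9, 0, 0, 0, 0, 14],
    [-56, 1.1, 0, 0, 0, 0, 14],
    [-60, 1.2, 0, 0, 0, 0, 14],
  ],
)

```text
clock: 14.85
eef_pos: [452.8, -75.2, 101.1]
tcp_rot: [1.136, 1.565, 1.11]
contact_force: [5.9, 0.5, -0.1]
opening: 0.218
```

```bash
python3 - <<'E'
from h import *
s=r.sense();print(s['eef_pos'],s['contact_force'],s['opening']*85.4)
im,d=vision.grab_frame("scene"); cv2.imwrite("pics/d1full.png",im[:,:,::-1]); crop(im,335,205,400,260,12,"pics/d1.png")
im,d=vision.grab_frame("top"); crop(im,235,165,395,290,5,"pics/d1t.png")
E
```

```text
[452.77291334 -75.15461666 101.0952587 ] [ 5.8584255   0.49480229 -0.14639813] 18.578788059107406[ WARN:0@1.949] global loadsave.cpp:1063 imwrite_ Unsupported depth image for selected encoder is fallbacked to CV_8U.
```

View pics/d1.png

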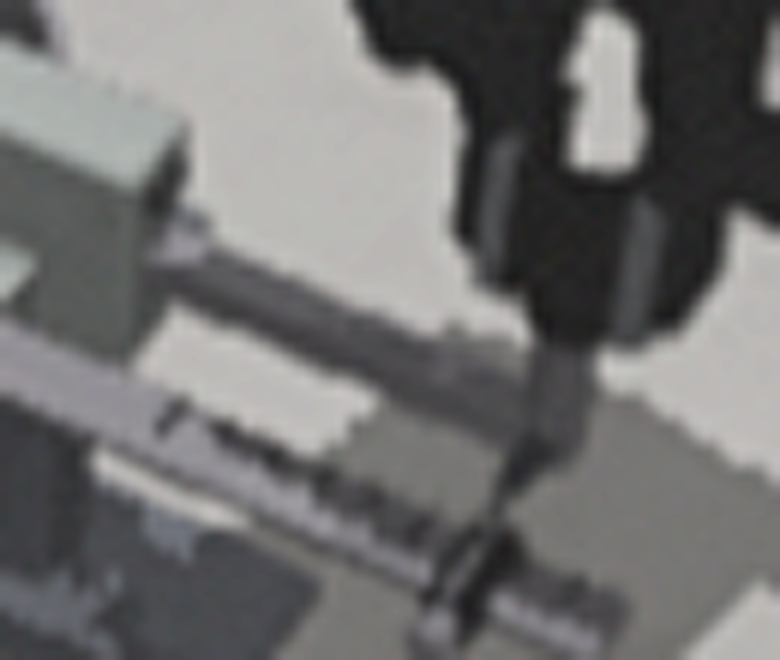

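View pics/d1t.png

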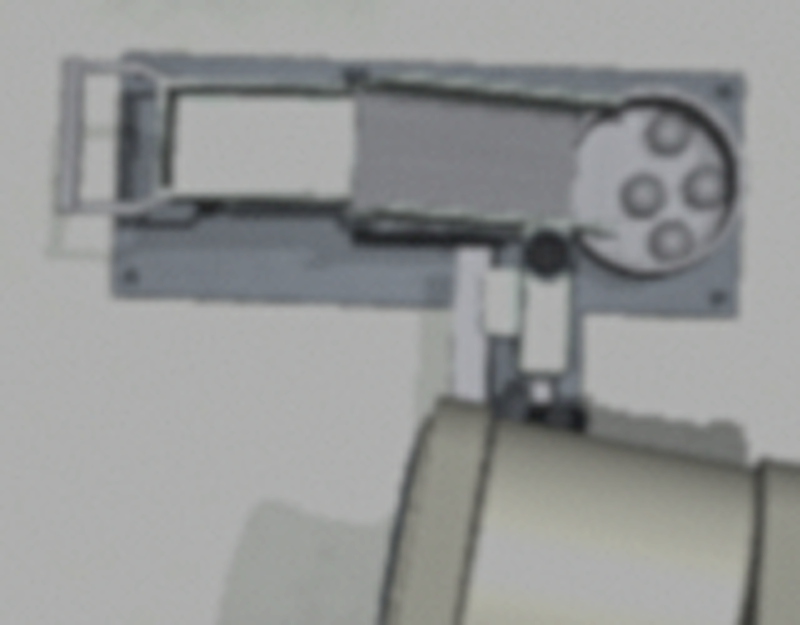

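All four balls lie in the jar, at zoom (640-705,130-240). In the scene view the extended pointer, (545,440) to (505,490), passes slightly short of the clamp's bright line near (475,550). Next I measure the remaining gap precisely.

```bash
cat > meas.py <<'E'
from h import *
from fit import F2W
from scipy.ndimage import map_coordinates
p=np.load("pose.npy")
def prof(n,im,fy,z,xs,dy=()):
    g=cv2.cvtColor(im,cv2.COLOR_RGB2GRAY).astype(float)
    acc=0
    for d in (dy or (0,)):
        uv=proj(n,F2W(p,np.c_[xs,np.full(len(xs),fy+d),np.full(len(xs),z)]))
        acc=acc+map_coordinates(g,[uv[:,1],uv[:,0]],order=3)
    return acc/len(dy or (0,))
E
python3 - <<'E'
from meas import *
d=np.load("top0.npy"); uv,P=cloud("top",d)
# rail in feeder coords
c,s=np.cos(p[2]),np.sin(p[2]); F=np.c_[(P[:,0]-p[0])*c+(P[:,1]-p[1])*s, -(P[:,0]-p[0])*s+(P[:,1]-p[1])*c, P[:,2]]
for a in range(-200,-100,8):
    m=(F[:,0]>a)&(F[:,0]<a+8)&(F[:,2]>70)&(F[:,1]>-47)&(F[:,1]<5)
    if m.sum(): print(a,m.sum(),F[m][:,1].min().round(1),F[m][:,1].max().round(1),np.median(F[m][:,2]).round(1),F[m][:,2].max().round(1))
E
```

```text
-200 21 -28.8 -14.8 95.4 101.7
-192 40 -28.5 -0.5 98.8 108.3
-184 33 -28.2 -0.4 99.6 107.2
-176 25 -28.0 -14.2 95.2 97.1
-168 21 -30.1 -16.1 94.3 98.8
-160 26 -29.8 -15.8 94.9 101.3
-152 22 -29.7 -15.5 96.2 98.7
-144 25 -29.4 -15.2 96.0 99.8
-136 24 -29.1 -14.9 95.7 100.2
-128 30 -46.6 -14.8 96.4 176.0
-120 34 -46.3 -14.4 95.2 170.6
-112 19 -28.3 -14.3 94.4 97.5
-104 29 -45.9 -16.2 94.0 121.5
```

```bash
python3 - <<'E'
from meas import *
xs=np.arange(-205,-105,.5)
H=[]
im={n:cv2.imread(f"pics/{n}0.png")[:,:,::-1] for n in("top","scene")}
rows=[]
for n in ("top","scene"):
  for fy,z in ((-27,95.5),(-24,95.5),(-27,102),(-22,102)):
    a=prof(n,im[n],fy,z,xs,(-1,0,1)); 
    from scipy.signal import find_peaks
    k,_=find_peaks(-a,prominence=4); b,_=find_peaks(a,prominence=4)
    print(n,fy,z,"dark",[(float(xs[i]),int(a[i])) for i in k]); print("   bright",[(float(xs[i]),int(a[i])) for i in b])
# rectified view: plane z=95.5, 8 px/mm
def rect(n,im,z,f):
    X,Y=np.meshgrid(np.arange(-205,-105,1/7.),np.arange(-75,5,1/7.)); 
    uv=proj(n,F2W(p,np.c_[X.ravel(),Y.ravel(),np.full(X.size,z)])).reshape(*X.shape,2).astype(np.float32)
    o=cv2.remap(im,uv[...,0],uv[...,1],cv2.INTER_CUBIC); cv2.imwrite(f,np.clip(o[:,:,::-1].astype(float)*1.4,0,255).astype(np.uint8))
rect("scene",im["scene"],95.5,"pics/r_s0.png"); rect("top",im["top"],95.5,"pics/r_t0.png")
rect("scene",cv2.imread("pics/d1full.png")[:,:,::-1],95.5,"pics/r_s1.png")
E
```

```text
top -27 95.5 dark [(-200.5, 96), (-188.0, 56), (-182.0, 56), (-170.5, 90), (-161.5, 91), (-150.0, 98), (-140.5, 100), (-131.0, 99), (-120.5, 95)]
   bright [(-195.5, 117), (-184.5, 66), (-175.0, 113), (-165.5, 111), (-155.5, 114), (-145.0, 112), (-136.0, 116), (-126.0, 114)]
top -24 95.5 dark [(-200.5, 103), (-188.0, 59), (-182.0, 59), (-170.5, 95), (-161.0, 102), (-149.5, 106), (-140.5, 108), (-131.0, 107), (-120.5, 95)]
   bright [(-195.5, 122), (-184.5, 73), (-175.5, 120), (-166.0, 120), (-155.5, 120), (-145.0, 118), (-136.0, 120), (-126.0, 120)]
top -27 102 dark [(-200.5, 96), (-187.5, 56), (-182.0, 56), (-170.5, 90), (-161.5, 90), (-150.0, 98), (-140.5, 99), (-131.5, 99), (-121.0, 94)]
   bright [(-195.5, 117), (-184.5, 66), (-175.0, 113), (-165.5, 110), (-155.5, 113), (-145.0, 112), (-136.0, 116), (-126.0, 113)]
top -22 102 dark [(-200.5, 112), (-187.5, 63), (-181.5, 60), (-170.5, 96), (-161.5, 110), (-149.5, 111), (-140.5, 114), (-131.5, 113), (-120.0, 94)]
   bright [(-195.5, 123), (-184.5, 74), (-175.5, 122), (-165.5, 121), (-155.5, 121), (-145.0, 120), (-136.0, 119), (-126.
[... 452 characters left out ...]
 (-179.0, 63), (-172.0, 98), (-163.0, 97), (-152.0, 96), (-142.0, 95), (-134.0, 96), (-122.0, 95)]
scene -27 102 dark [(-199.0, 116), (-184.0, 58), (-170.0, 111), (-163.5, 116), (-158.0, 114), (-150.0, 119), (-136.0, 115), (-129.5, 114), (-119.0, 110)]
   bright [(-201.5, 125), (-196.0, 123), (-173.5, 120), (-166.0, 121), (-161.0, 121), (-153.5, 123), (-146.5, 123), (-132.5, 125), (-122.5, 125), (-111.5, 121)]
scene -22 102 dark [(-199.5, 66), (-185.5, 26), (-179.0, 49), (-170.0, 69), (-160.5, 65), (-150.5, 71), (-140.5, 70), (-130.5, 72), (-120.0, 65)]
   bright [(-203.0, 99), (-194.5, 102), (-181.5, 64), (-173.5, 105), (-166.5, 98), (-154.5, 100), (-144.5, 99), (-134.0, 99), (-125.0, 100)]
```

View pics/r_s0.png

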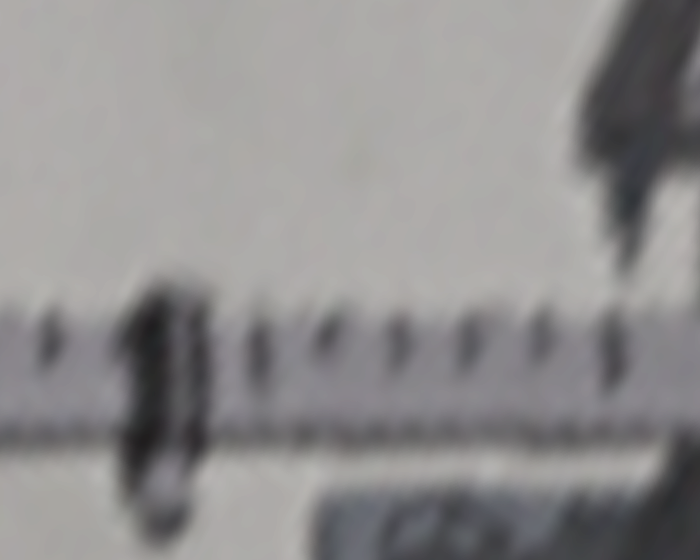

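View pics/r_s1.png

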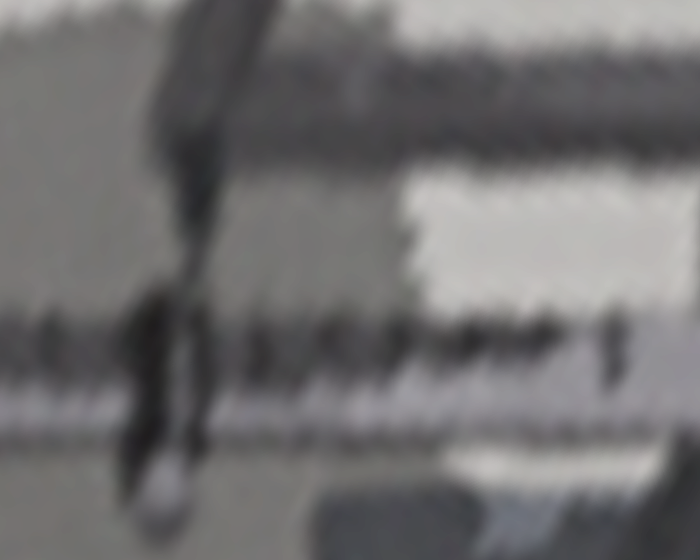

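View pics/r_t0.png

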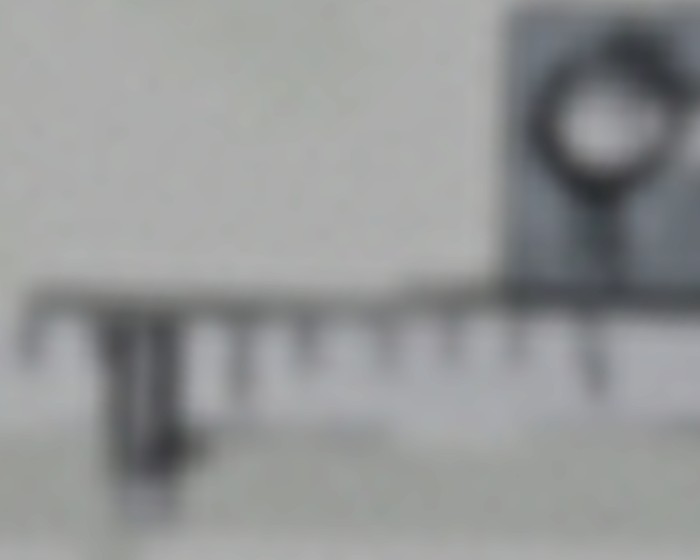

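```bash
python3 - <<'E'
from meas import *
xs=np.arange(-200,-105,.25)
top0=cv2.imread("pics/top0.png")[:,:,::-1]; s0=cv2.imread("pics/scene0.png")[:,:,::-1]; s1=cv2.imread("pics/d1full.png")[:,:,::-1]
def darkmin(a,lo,hi):
    m=(xs>=lo)&(xs<=hi); x=xs[m]; v=a[m]; b=np.percentile(v,75); w=np.clip(b-v,0,None); i=np.argmin(v); k=abs(x-x[i])<=3; w=w*k
    return round(float((x*w).sum()/w.sum()),2), int(v.min()), int(b)
print("pointer profiles z=99")
for fy in (-44,-42,-40,-38,-36,-34,-32,-30):
    print(fy,"top0",darkmin(prof("top",top0,fy,99,xs),-128,-112),"scene0",darkmin(prof("scene",s0,fy,99,xs),-127,-110),"scene1",darkmin(prof("scene",s1,fy,99,xs),-190,-168))
# clamp line
print("clamp (z 95.5)")
for fy in (-30,-28,-26,-24,-22,-20,-18,-16):
    out=[]
    for n,im in(("top",top0),("scene",s0),("scene",s1)):
        a=prof(n,im,fy,95.5,xs); m=(xs>-186)&(xs<-176) if n=="scene" else (xs>-188)&(xs<-181.5); i=np.argmax(a[m]) if n=="scene" else np.argmax(a[m]*(1)); out.append((float(xs[m][i]),int(a[m][i])))
    print(fy,out)
# precise tick fit
for n,im,x0 in (("top",top0,-120.5),("scene",s0,-117.6)):
    a=np.mean([prof(n,im,f,95.5,xs) for f in (-28,-27,-26,-25)],0); c=[]
    for t in (0,10,20,30,40,50): c.append(darkmin(a,x0-t-4,x0-t+4)[0])
    print(n,c,np.polyfit([0,10,20,30,40,50],c,1))
# clamp edges in depth
for n in("top","scene"):
    uv,P=cloud(n,np.load(n+"0.npy")); c,s=np.cos(p[2]),np.sin(p[2]); F=np.c_[(P[:,0]-p[0])*c+(P[:,1]-p[1])*s, -(P[:,0]-p[0])*s+(P[:,1]-p[1])*c, P[:,2]]
    m=(F[:,0]>-196)&(F[:,0]<-174)&(F[:,1]>-36)&(F[:,1]<-12)&(F[:,2]>85); print(n,np.c_[F[m]].round(1)[np.argsort(-F[m][:,2])][:30].tolist())
E
```

```text
pointer profiles z=99
-44 top0 (-119.28, 47, 81) scene0 (-116.33, 39, 125) scene1 (-177.64, 30, 84)
-42 top0 (-119.08, 51, 79) scene0 (-116.58, 41, 125) scene1 (-177.85, 31, 85)
-40 top0 (-118.65, 51, 77) scene0 (-116.64, 53, 124) scene1 (-178.01, 37, 84)
-38 top0 (-118.54, 54, 74) scene0 (-116.46, 64, 124) scene1 (-177.93, 45, 84)
-36 top0 (-117.81, 56, 71) scene0 (-116.62, 68, 124) scene1 (-178.12, 49, 84)
-34 top0 (-117.54, 51, 59) scene0 (-116.95, 83, 124) scene1 (-178.51, 48, 84)
-32 top0 (-120.69, 55, 59) scene0 (-117.07, 103, 124) scene1 (-179.32, 50, 83)
-30 top0 (-120.88, 69, 81) scene0 (-117.12, 113, 124) scene1 (-182.79, 43, 81)
clamp (z 95.5)
-30 [(-184.5, 70), (-179.0, 64), (-178.75, 43)]
-28 [(-185.0, 65), (-179.25, 65), (-179.0, 45)]
-26 [(-184.5, 69), (-179.0, 64), (-178.75, 55)]
-24 [(-184.75, 73), (-179.25, 64), (-179.25, 62)]
-22 [(-184.75, 74), (-179.0, 60), (-179.25, 59)]
-20 [(-184.75, 75), (-179.0, 62), (-179.25, 60)]
-18 [(-185.0, 76), (-179.0, 65), (-179.25, 65)]
-16 [(-185.0, 75), (-179.0, 63), (-179.25, 64)]
top [-120.57, -131.07, -140.67, -149.75, -161.25,
[... 869 characters left out ...]
107.5], [-183.2, -13.9, 107.3], [-182.9, -23.7, 107.3], [-183.8, -22.2, 106.2], [-181.9, -12.5, 104.7], [-185.8, -18.7, 104.3], [-180.4, -15.4, 104.2], [-184.4, -21.5, 104.0], [-179.7, -12.3, 103.6], [-183.2, -14.6, 103.5], [-184.5, -12.1, 103.5], [-186.8, -17.0, 103.4], [-180.6, -19.8, 103.3], [-184.6, -25.9, 103.2], [-185.9, -23.5, 103.0], [-187.1, -21.2, 102.8], [-184.8, -16.4, 102.7], [-180.8, -24.2, 102.5], [-178.8, -23.8, 101.7], [-187.2, -25.9, 101.6], [-185.7, -14.9, 101.5], [-186.9, -12.4, 101.5], [-187.3, -16.4, 101.1], [-187.7, -20.4, 100.7], [-177.8, -21.4, 100.2], [-188.0, -24.5, 100.2], [-182.6, -21.2, 100.0], [-187.9, -15.7, 99.0], [-175.3, -22.0, 98.1], [-176.1, -16.0, 97.9]]
```

```bash
python3 - <<'E'
from meas import *
D=[];I=[]
for _ in range(12):
    im,d=vision.grab_frame("scene"); D.append(np.where(d>0,d,np.nan)); I.append(im.astype(float))
im=np.mean(I,0).astype(np.uint8); np.save("d_avg.npy",np.nanmean(D,0)); np.save("i_avg.npy",im)
d=np.nanmean(D,0); print("px noise",np.nanmedian(np.nanstd(D,0)[200:260,340:390]))
c,s=np.cos(p[2]),np.sin(p[2])
def toF(P): return np.c_[(P[:,0]-p[0])*c+(P[:,1]-p[1])*s, -(P[:,0]-p[0])*s+(P[:,1]-p[1])*c, P[:,2]]
v,u=np.mgrid[205:262,340:392]; v=v.ravel();u=u.ravel()
F=toF(deproj("scene",np.c_[u,v],d[v,u])); g=cv2.cvtColor(im,cv2.COLOR_RGB2GRAY)[v,u]
m=(F[:,2]>85)&(F[:,2]<112)&(F[:,0]<-170)&(F[:,0]>-198)&(F[:,1]>-52)&(F[:,1]<-8)
for k in np.nonzero(m)[0]: print(u[k],v[k],F[k].round(1),g[k])
E
```

```text
px noise 1.7431668
377 238 [-171.4  -51.3  106.8] 55
376 239 [-170.3  -49.1  105.1] 54
377 239 [-172.2  -49.9  105.5] 56
378 239 [-174.3  -50.4  106.2] 51
379 239 [-177.   -49.1  109. ] 48
380 239 [-179.8  -47.6  111.8] 52
376 240 [-170.9  -48.5  102.8] 51
377 240 [-173.   -48.8  103.8] 52
378 240 [-175.4  -48.4  105.5] 50
379 240 [-177.7  -48.3  106.9] 48
380 240 [-179.9  -48.2  108.3] 52
381 240 [-182.1  -48.3  109.4] 53
382 240 [-184.   -49.3  109.6] 52
383 240 [-185.3  -52.   107.9] 55
376 241 [-171.3  -48.3  100.1] 55
377 241 [-173.3  -49.   100.6] 52
378 241 [-175.8  -48.4  102.5] 43
379 241 [-178.2  -47.9  104.4] 40
380 241 [-180.5  -47.6  106. ] 46
381 241 [-182.6  -47.9  106.9] 49
382 241 [-184.1  -50.   105.9] 52
376 242 [-171.5  -48.8   96.6] 68
377 242 [-173.7  -48.7   97.9] 50
378 242 [-177.7  -44.2  104.3] 35
379 242 [-179.5  -45.2  104.5] 33
380 242 [-181.3  -46.4  104.4] 35
381 242 [-182.8  -48.6  103.3] 44
382 242 [-184.6  -49.8  103.2] 53
377 243 [-174.4  -48.    95.8] 40
378 243 [-179.2  -41.1  104.9] 31
379 243 [-180.8  -42.7  104.3] 33
380 243 [-182.5  -44.2  103
[... 2774 characters left out ...]
.2  -23.1   97. ] 50
375 255 [-187.8  -11.1  100.1] 48
376 255 [-188.6  -14.9   96.9] 89
377 255 [-190.4  -16.    97. ] 94
378 255 [-192.   -17.5   96.6] 76
379 255 [-194.   -18.    97.3] 70
380 255 [-195.7  -19.5   96.9] 56
381 255 [-197.5  -20.5   97.1] 53
375 256 [-187.7  -12.3   95.8] 46
376 256 [-189.8  -12.4   97. ] 73
377 256 [-191.6  -13.5   97. ] 89
378 256 [-193.5  -14.3   97.4] 90
379 256 [-195.2  -15.7   97.1] 92
380 256 [-197.1  -16.5   97.4] 76
376 257 [-190.3  -12.1   94.3] 70
377 257 [-192.   -13.4   94.1] 67
378 257 [-194.3  -13.1   95.8] 75
379 257 [-196.4  -13.4   96.8] 86
374 258 [-187.7   -8.1   93.4] 64
378 258 [-194.9  -12.5   93.6] 67
379 258 [-197.   -12.8   94.6] 65
```

Request:
step_arm(
  rows=[
    [-1, 0, 0, 0, 0, 0, 14],
    [-2, 0, 0, 0, 0, 0, 14],
    [-2.6, 0, 0, 0, 0, 0, 14],
    [-2.6, 0, 0, 0, 0, 0, 14],
    [-2.6, 0, 0, 0, 0, 0, 14],
    [-2.6, 0, 0, 0, 0, 0, 14],
    [-2.6, 0, 0, 0, 0, 0, 14],
    [-2.6, 0, 0, 0, 0, 0, 14],
  ],
)

```text
clock: 16.55
eef_pos: [450.1, -75.1, 101.1]
tcp_rot: [1.111, 1.565, 1.084]
contact_force: [5.8, 0.2, 0.5]
opening: 0.221
```

```bash
cat > chk.py <<'E'
from meas import *
import sys
s=r.sense();print(s['clock'],s['eef_pos'],s['contact_force'],s['opening']*85.4)
D=[];I=[]
for _ in range(12):
    im,d=vision.grab_frame("scene"); D.append(np.where(d>0,d,np.nan)); I.append(im.astype(float))
d=np.nanmean(D,0); im=np.mean(I,0).astype(np.uint8)
xs=np.arange(-200,-165,.25)
old=np.load("i_avg.npy")
for nm,g in (("old",old),("new",im)):
  print(nm)
  for fy in (-44,-42,-40,-38,-36,-34,-32):
    a=prof("scene",g,fy,104.7,xs); m=(xs>-190)&(xs<-172); b=np.percentile(a[m],70); w=np.clip(b-5-a,0,None)*m; i=np.argmin(np.where(m,a,999)); w=w*(abs(xs-xs[i])<3.5)
    print(fy,"ptr",round(float((xs*w).sum()/w.sum()),2),end="; ")
  print()
  for fy in (-28,-25,-22,-19,-16,-13):
    a=prof("scene",g,fy,104.7,xs); m=(xs>-187)&(xs<-178); i=np.argmax(np.where(m,a,0)); k=abs(xs-xs[i])<=2; w=(a-a[k].min())*k; print(fy,"line",round(float((xs*w).sum()/w.sum()),2),end="; ")
  print()
c,s_=np.cos(p[2]),np.sin(p[2])
v,u=np.mgrid[205:262,340:392]; v=v.ravel();u=u.ravel(); P=deproj("scene",np.c_[u,v],d[v,u])
F=np.c_[(P[:,0]-p[0])*c+(P[:,1]-p[1])*s_, -(P[:,0]-p[0])*s_+(P[:,1]-p[1])*c, P[:,2]]
m=(F[:,2]>103.3)&(F[:,2]<106)&(F[:,1]>-43)&(F[:,1]<-33)&(F[:,0]<-170); print("ptr depth pts",F[m].mean(0),m.sum())
m=(F[:,2]>104)&(F[:,2]<107)&(F[:,1]>-28)&(F[:,1]<-8)&(F[:,0]<-170); print("line depth pts",F[m].mean(0),m.sum())
X,Y=np.meshgrid(np.arange(-205,-150,1/14.),np.arange(-50,-5,1/14.)); 
uv=proj("scene",F2W(p,np.c_[X.ravel(),Y.ravel(),np.full(X.size,104.7)])).reshape(*X.shape,2).astype(np.float32)
o=cv2.remap(im,uv[...,0],uv[...,1],cv2.INTER_CUBIC); cv2.imwrite(sys.argv[1],np.clip(o[:,:,::-1].astype(float)*1.4,0,255).astype(np.uint8))
E
python3 chk.py pics/e1.png
```

```text
16.55 [450.14725297 -75.08562286 101.08140392] [5.75591207 0.16600151 0.50437964] 18.879355679667842
old
-44 ptr -179.92; -42 ptr -179.54; -40 ptr -179.26; -38 ptr -179.48; -36 ptr -179.66; -34 ptr -179.7; -32 ptr -179.68; 
-28 line -187.68; -25 line -177.35; -22 line -177.24; -19 line -181.77; -16 line -182.04; -13 line -182.0; 
new
-44 ptr -181.86; -42 ptr -181.95; -40 ptr -182.24; -38 ptr -182.44; -36 ptr -182.66; -34 ptr -182.65; -32 ptr -182.46; 
-28 line -187.21; -25 line -177.3; -22 line -177.24; -19 line -181.68; -16 line -182.04; -13 line -181.97; 
ptr depth pts [-183.13097946  -38.63192868  104.30207924] 8
line depth pts [-182.89980892  -16.91355564  105.18547241] 7
```

View pics/e1.png

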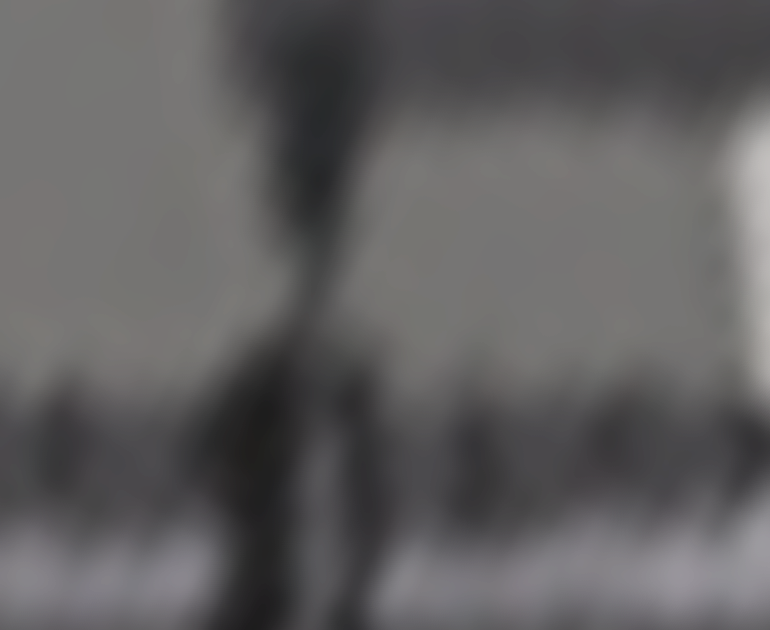

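In the rectified view the pointer at (317,200-290) runs straight into the clamp's bright line at (320,450). The intensity measurement gives -182.3 against -182.0 mm, and depth gives -183.1 against -182.9 mm, so they are level. One final look, then I hand in.

```bash
python3 - <<'E'
from h import *
im,d=vision.grab_frame("top"); crop(im,235,165,395,290,5,"pics/f1.png")
s=r.sense();print(s['clock'],s['eef_pos'],s['contact_force'],abs(s['qvel']).max())
E
```

```text
17.2 [450.13393598 -75.07898949 101.0698768 ] [5.03176638 1.47570004 0.84395751] 0.0013672739391112274[ WARN:0@1.572] global loadsave.cpp:1063 imwrite_ Unsupported depth image for selected encoder is fallbacked to CV_8U.
```

View pics/f1.png

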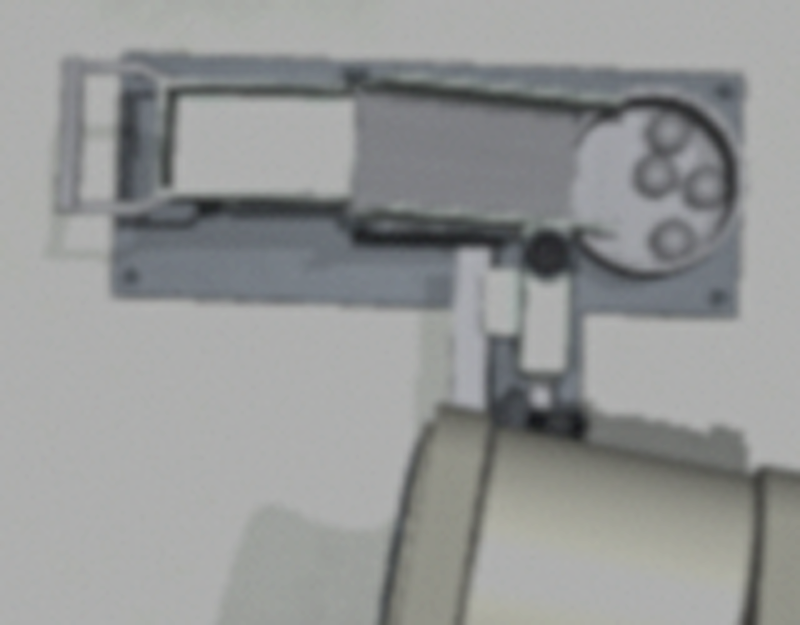

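All four balls are in the jar at (655-705,130-240), the tray is down and empty, the chute is clear, and the arm is still.

```bash
python3 -c "
from rig import order; print(order.sign_off())"
```

```text
the job is handed in; nothing more can be done
None
```

I did the job in the order asked and handed it in at about 17 s, with the gripper still holding the gate arm. I tipped all four balls into the chute, set the tray back down, pushed the lock button fully down, and drew the gate arm out to the clamp.

**Last checks:**
- **Balls and tray:** the top view shows all four balls in the jar, the chute clear, and the tray down and empty.
- **Lock button:** its top dropped about 7 mm, against a solid 18 N reaction.
- **Pointer:** it is level with the clamp line to about 0.3 mm by direct image and depth comparison. The estimate from the scale ticks disagrees slightly, at about 63.5 mm of travel against 64.0 mm for the clamp.
- **Clamp:** it did not move. I kept clear of the things standing around but did not re-check them in a last picture.
- **Hold:** the arm is still, holding against about 5–6 N of spring pull.

**What went wrong:** my first try at the tray bar missed. The real fingertips sit about 35 mm higher than the reported tool position, so the pads closed above the bar. I corrected for this from the depth images in all later moves.

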